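# Fit the crank and wind the strap clamp shut

### The job

Take the loose crank out of its wooden tray, where only its red knob can be reached, lay it down gently, flat on the blue mat, and let go of it so that you can take it again by its square steel hub. Turn it so that the D-shaped bore matches the flat of the green clamp's spindle and seat it fully home, then wind the crank clockwise (seen from above) until the jaw is closed against the plywood strip. Leave the crank seated on the spindle and do not disturb the other things on the bench.

Things in the scene. Friction and masses are not known exactly. Their poses are not given: they have to be found in the camera images.
- crank: Loose steel crank, about 0.3 kg. Origin: on the bore axis at the underside of the hub; z up, x along the arm towards the knob. Hub: square block 40 x 40 mm (faces along x and y), 32 mm high. Arm: flat bar 22 mm wide, 8 mm thick, its underside level with the hub's, reaching 91 mm from the bore axis. Underside flat: it stands by itself.
- crank_hub (a point): Centre of the top of the crank's hub, on the bore axis, 32 mm above the underside; axes as the crank's. The bore runs right through: round, 26 mm in diameter, with a flat filling its +x (knob) side, 6.8 mm from the axis.
- crank_knob (a point): Centre of the top of the crank's red knob, an upright cylinder 24 mm in diameter, 80 mm from the bore axis, from 8 to 70 mm above the crank's underside; axes as the crank's. The knob spins on its pin, a little stiffly (0.03 N m), so a grip on it can follow the winding without turning the wrist.
- tray: Fixed open wooden tray holding the crank at the start: outside 145 (x) x 70 mm, inside 125 x 50 mm, rim 38 mm high, floor 5 mm thick. Origin: centre of its underside. The crank lies along it, hub at the -x end and below the rim with no room for fingers beside it; the knob, at the +x end, stands 37 mm above the rim.
- mat: Fixed blue mat 160 (x) x 140 (y) x 4 mm, lying on the bench. Origin: centre of its underside; its top is 4 mm higher. The place to lay the crank down.
- clamp: Fixed green strap clamp. Origin: on the spindle axis at bench height. Bed 100 (x) x 215 mm (y from -175 to +40), 12 mm thick; gearbox 70 x 70 mm round the spindle, top at 50 mm; towards -y the sliding steel jaw, then a plywood strip against the fixed jaw, all no higher than 48 mm.
- spindle_seat (a point): On the spindle axis, top of its 50 mm wide collar (56 mm above the bench), where the hub's underside rests when home. Turns with the spindle: x points out of the shaft's flat, z up. Shaft: 24 mm diameter, flat 6 mm from the axis, 22 mm full section above the collar, then a 6 mm taper. The crank fits one way only, its x along this x, with about 0.2 rad of play either way.
- spindle (a joint): Angle of the clamp's spindle, rad, growing clockwise seen from above: 0 fully open, 3.4 at the stop, jaw closed. It stays where it is left, with a drag of about 0.08 N m (some 1 N at the knob).
- jaw (a joint): Travel of the sliding jaw, m, towards the clamp's -y: 0.012 m per rad of the spindle, 0.041 when closed on the strip.
- hammer: Bystander, not to be disturbed: wooden-handled hammer, 220 mm long. Origin: centre of its underside.
- brush: Bystander, not to be disturbed: flat brush with a dark handle, 160 mm long. Origin: centre of its underside.
- jar: Bystander, not to be disturbed: amber glass jar with a brass cap, 60 mm wide, 85 mm high. Origin: centre of its underside.
- spool: Bystander, not to be disturbed: blue spool, 44 mm wide, 50 mm high. Origin: centre of its underside.
- tin: Bystander, not to be disturbed: aluminium tin, 70 mm wide, 60 mm high. Origin: centre of its underside.
- straightedge: Bystander, not to be disturbed: steel straightedge, 200 x 35 x 5 mm. Origin: centre of its underside.
- last: Bystander, not to be disturbed: pale wooden shoe last lying on its side, about 205 mm long, 60 mm high. Origin: centre of its underside.

How it is judged (in metres and radians):
On the way, in this order (a step that is already met when the one before it is completed fails the run):
1. the crank lies flat on the blue mat, let go of (contact force between crank and mat above 0.5 N and contact force between crank and the fingers below 0.1 N and angle between crank's own z axis and vertical below 0.08 rad and linear speed of crank below 0.03 m/s), for 0.2 s.
2. the crank is seated fully home on the spindle (z of crank in the frame of spindle_seat between -0.003 and 0.003 m and horizontal distance between crank and spindle_seat below 0.0035 m and angle between crank's own z axis and vertical below 0.08 rad), for 0.2 s.
3. the spindle is wound to the stop, the jaw closed (all of step 2 and value of joint spindle above 3.2 rad), for 0.1 s.
At the end, for the whole second after the job is handed in: The crank rests on the spindle's collar (within 3 mm in height and 3.5 mm sideways, upright within 0.08 rad) and is at rest, and the spindle has been wound to at least 3.2 of its 3.4 rad, so that the jaw is closed to within 2.5 mm (all of step 3 and linear speed of crank below 0.03 m/s); the robot touches nothing.
It fails at once if the crank is dropped on the mat (falls there at over 0.4 m/s, not held) (horizontal distance between crank and mat below 0.12 m and height (world z) of crank below 0.03 m and linear speed of crank above 0.4 m/s and contact force between crank and the fingers below 2 N).
It fails at once if another thing on the bench is disturbed (moved over 30 mm) (distance of any of hammer, brush, jar, spool, tin, straightedge, last from where it was at the start of the episode above 0.03 m).
It also fails if it takes over 72 s, if anything falls off the work surface, if the arm or the gripper's body presses on something with over 40 N, if the wrist force passes 120 N, or if a joint passes its speed limit or range.

### The arm

A 6-joint arm with a two-finger parallel gripper is mounted at the origin on the work surface. World frame = base frame: x ahead of the robot, y to its left, z up, the work surface at z = 0. Lengths are in m, angles in degrees, forces in N, time in s.
With the tool pointing down it reaches from about 0.4 to 0.925 m from the base axis. Payload 12.5 kg.
Tool frame: the origin (TCP) lies on the centre line of the jaws, within the pads' length; the fingertips stand 14 mm ahead of it and the grasp point (between the pads) lies 5 mm behind it (r.tips_ahead is the distance from the TCP to the fingertips, in m); z points along the fingers, y is the direction in which the jaws open and shut (so a half turn about z gives the same grasp; the last joint's range is limited). The gripper opens to 95 mm and grips with 3 to 60 N. Pads are 20 mm wide; open, the fingers measure 119 mm over their backs; the gripper's body (75 mm by 180 mm) begins 59 mm behind the grasp point.
Start: joints at [65.913, 28.126, 89.318, -0, 62.55, -6.05], TCP at [0.193, 0.594, 0.229] pointing down, gripper open.
Joint ranges: [-177.58, 177.58], [-47.91, 125.51], [2.72, 160], [-65.01, 245.01], [3.68, 167.84], [-153.87, 153.87]. Speed limits (degrees/s): [127.2, 127.2, 159.86, 180, 180, 180].

### API

Orientations are given as a 3x3 rotation matrix whose columns are the frame's x, y, z axes.
In Python, from workcell import r gives the robot as it stands. The module is installed in compiled form; this text tells all that it offers.
- The arm moves only by the tool servo_tool, never from a script. Its argument "increments" is a list that holds one entry, the list of rows, each a list of 7 numbers: the shift along the tool's x, y, z in mm, then the turn, a rotation vector about the tool's x, y, z in degrees, then the gripper command: -1 is shut, 1 is fully open, values between are in proportion. A call has 1 to 8 rows; each row is the pose to reach, as a shift and turn from the pose measured when the call began, along the tool's axes at that moment; what a row does not reach only later rows make up. A row lasts 1/12 s, in which the tool goes at most 41.7 mm and 7.16 degrees, less where a joint would pass 70% of its speed; a pose out of reach is approached as far as the arm can. A call with a gripper value outside its range is refused whole. The fingers move at their own pace and stop on an object; the grip force is fixed at half the most. Time passes only in rows, so rows that repeat a pose let the fingers close. It gives the time, the measured TCP pose, the force and the opening at its end, in the units of the state.
- r.state(): the state, without advancing time (a new reading comes with each control period).
- r.read_camera(name): name is "scene" or "top" or "wrist"; returns the picture (384x512x3 uint8, red, green, blue); there is no depth.
- r.camera_model(name): a dict with "fx", "fy", "cx", "cy" (pixels), "rvec" (rotation vector, rad) and "tvec" (3), from world to camera coordinates, as OpenCV has them. Camera axes: x right, y down, z forward; pixel columns grow to the right and rows downward; lengths in m; the calibration is good to about 2 mm. The wrist camera is an equidistant fisheye: a pixel r from the principal point sees the ray r / f radians off the axis. A picture is of the moment at which its call begins: read the wrist's pose just before it. camera_model takes no time and is no camera call; for the wrist camera it gives the pose at the moment of the call.
- r.close_job(): hands the job in, once; it reports no verdict.
The state is a dict: "time": time; "qpos": joint angles; "joint_velocities": joint speeds; "effort": joint torques, N m; "ee_pos": TCP position; "tool_rot": TCP orientation; "wrist_force": force on the tool from outside, world axes, zero at the start; "torque": the same for the moment, N m; "width": finger opening in m.
Only numpy, scipy, OpenCV 4.12 (cv2) and the standard library are available. Lean on these libraries where they do the work, as an engineer would, in place of code of your own. Each camera call takes 0.05 s, during which the arm holds its last target.

## Working session

There is one attempt and no reset: what is moved stays moved. The work goes in short steps, Python scripts to look and compute and a tool call to move; the robot and the scene stay as the last step left them, time stands still between calls to the robot, and variables do not carry over. Pictures are saved under pics/ and viewed, and the job is handed in when it is done.

Besides the shell and the picture viewer there is one more tool, called after "Call:" as a command line: name --argument value ..., lists and objects as JSON in quotes. servo_tool: Moves the arm, as the interface text tells. Its arguments: {"type":"object","properties":{"increments":{"type":"array","items":{"type":"array","items":{"type":"array","items":{"type":"number"}}}}},"required":["increments"]}

```bash
mkdir -p pics; cat > h.py <<'E'
import numpy as np, cv2
from workcell import r
def save(n,f,crop=None,k=1):
    im=r.read_camera(n); cv2.imwrite('pics/'+f+'_raw.png',im[:,:,::-1])
    if crop: 
        a,b,c,d=crop; im=im[b:d,a:c]
    im=cv2.resize(im,None,fx=k,fy=k,interpolation=cv2.INTER_CUBIC)
    cv2.imwrite('pics/'+f+'.png',im[:,:,::-1])
def model(n):
    m=r.camera_model(n); R=cv2.Rodrigues(np.array(m['rvec'],float))[0]; t=np.array(m['tvec'],float).ravel()
    return m,R,t
def ray(n,u,v,M=None):
    m,R,t=M or model(n)
    x=(u-m['cx'])/m['fx'];y=(v-m['cy'])/m['fy']
    if n=='wrist':
        th=np.hypot(x,y); s=np.sin(th)/th if th>1e-9 else 1; d=np.array([x*s,y*s,np.cos(th)])
    else: d=np.array([x,y,1.])
    d=R.T@d; return -R.T@t, d/np.linalg.norm(d)
def onplane(n,u,v,z,M=None):
    o,d=ray(n,u,v,M); return o+d*(z-o[2])/d[2]
def proj(n,P,M=None):
    m,R,t=M or model(n); p=R@np.array(P,float)+t
    if n=='wrist':
        th=np.arctan2(np.hypot(p[0],p[1]),p[2]); h=np.hypot(p[0],p[1])+1e-12
        return m['cx']+m['fx']*th*p[0]/h, m['cy']+m['fy']*th*p[1]/h
    return m['cx']+m['fx']*p[0]/p[2], m['cy']+m['fy']*p[1]/p[2]
E
python3 - <<'E'
from h import *
np.set_printoptions(precision=4,suppress=True)
s=r.state(); print(s)
for n in ('scene','top','wrist'):
    save(n,'a_'+n,k=1.5); m,R,t=model(n); print(n,m,-R.T@t)
E
```

```text
{'time': 0.0, 'qpos': array([65.9137, 28.1636, 89.3512, -0.001 , 62.5509, -6.0514]), 'joint_velocities': array([-0.0092, -0.0816, -0.0984,  0.058 , -0.1069,  0.0741]), 'effort': array([  0.0005, -61.2647, -25.8163,   0.0692,   0.0484,  -0.0001]), 'ee_pos': array([0.1934, 0.5941, 0.2281]), 'tool_rot': array([[-0.9509,  0.3096, -0.0005],
       [ 0.3096,  0.9509, -0.0011],
       [ 0.0001, -0.0011, -1.    ]]), 'wrist_force': array([-0.0946,  0.7072, -0.2309]), 'torque': array([0.0123, 0.0246, 0.0149]), 'width': 0.09502406012912425}
scene {'fx': 367.35487591914944, 'fy': 367.35487591914944, 'cx': 262.638376789045, 'cy': 193.35430747339402, 'rvec': array([ 1.2829,  2.3397, -0.9013]), 'tvec': array([ 0.2037, -0.3367,  1.4779])} [1.1362 0.5127 0.8862]
top {'fx': 386.9295092538218, 'fy': 386.9295092538218, 'cx': 252.89714044479965, 'cy': 192.05922713750476, 'rvec': array([ 2.1043, -2.1401,  0.1968]), 'tvec': array([0.1251, 0.5492, 1.0729])} [0.342  0.1151 1.1568]
wrist {'fx': 297.3186396354542, 'fy': 297.3186396354542, 'cx': 257.7026719192867, 'cy': 189.23525535428573, 'rvec': array([-2.3775, -1.7291, -0.2082]), 'tvec': array([-0.6254, -0.0273,  0.3898])} [0.1297 0.6155 0.3848]
```

View pics/a_scene.png

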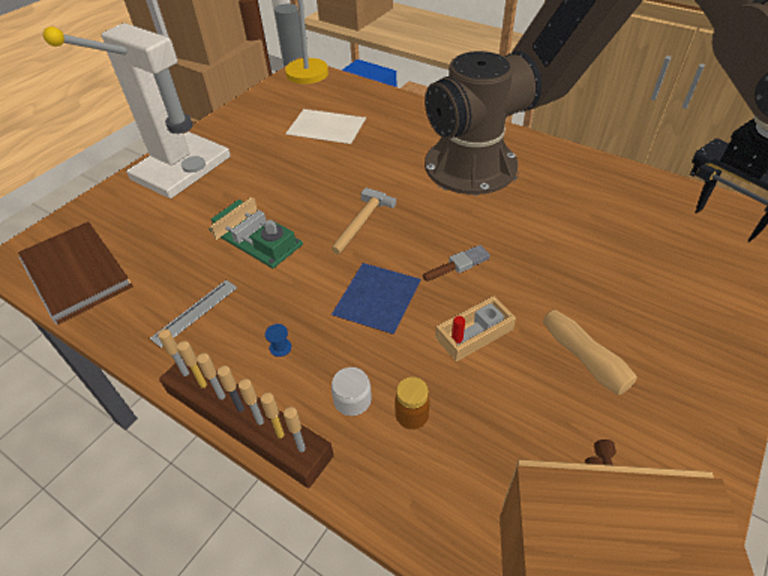

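View pics/a_top.png

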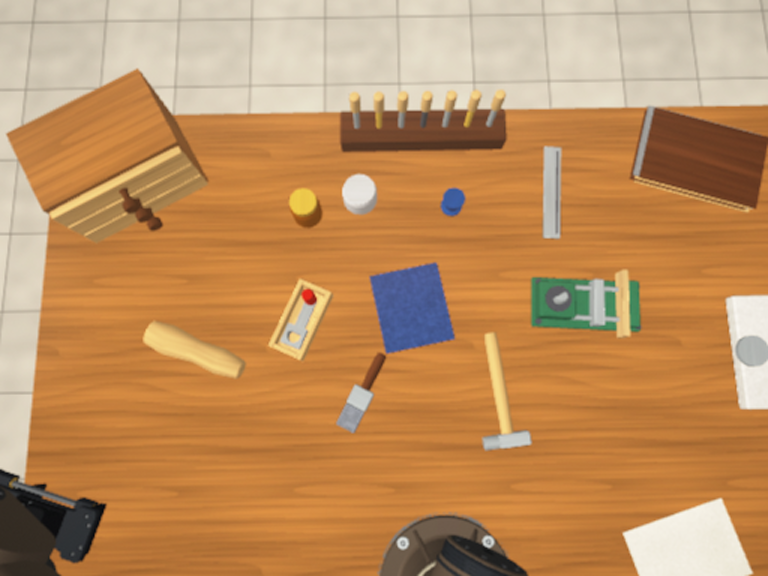

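View pics/a_wrist.png

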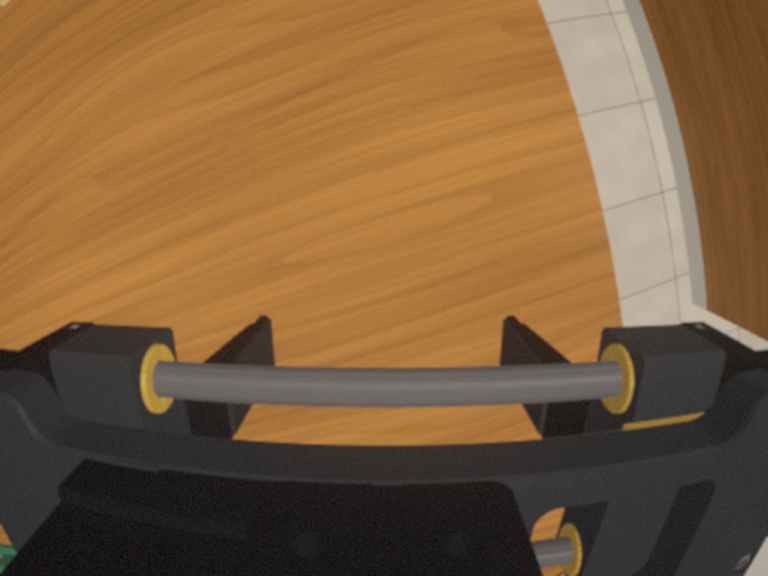

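Top view (1.5x pixels): the red knob is at (309,296), the tray at (300,318), the mat at (412,307) and the spindle at (560,298). I'll measure from crops next.

```bash
python3 - <<'E'
from h import *
np.set_printoptions(precision=4,suppress=True)
im=cv2.imread('pics/a_top_raw.png'); sc=cv2.imread('pics/a_scene_raw.png')
def mask(im,lo,hi,roi):
    h=cv2.cvtColor(im,cv2.COLOR_BGR2HSV); m=cv2.inRange(h,lo,hi); z=np.zeros_like(m); a,b,c,d=roi; z[b:d,a:c]=m[b:d,a:c]; return z
# mat
m=mask(im,(100,80,30),(130,255,200),(240,170,310,240)); c=max(cv2.findContours(m,0,1)[0],key=cv2.contourArea)
q=cv2.boxPoints(cv2.minAreaRect(c)); P=np.array([onplane('top',*p,.004)[:2] for p in q]); print('mat',P.mean(0),P, 'sides',P[1]-P[0],P[2]-P[1])
# clamp bed
m=mask(im,(60,60,20),(90,255,200),(340,170,440,230)); c=max(cv2.findContours(m,0,1)[0],key=cv2.contourArea)
q=cv2.boxPoints(cv2.minAreaRect(c)); P=np.array([onplane('top',*p,.012)[:2] for p in q]); print('clamp',P)
# knob: red, top z=.075 top view + scene
for n,I,roi in(('top',im,(180,170,230,250)),('scene',sc,(280,190,350,250))):
    m=mask(I,(0,150,80),(8,255,255),roi)|mask(I,(172,150,80),(180,255,255),roi); ys,xs=np.nonzero(m); print(n,xs.mean(),ys.mean(),len(xs),xs.min(),xs.max(),ys.min(),ys.max()); print(onplane(n,xs.mean(),ys.mean(),.05 if n=='scene' else .065))
a=cv2.resize(im[180:250,170:230],None,fx=8,fy=8,interpolation=cv2.INTER_CUBIC); b=cv2.resize(im[170:230,345:435],None,fx=8,fy=8,interpolation=cv2.INTER_CUBIC)
cv2.imwrite('pics/b1.png',a);cv2.imwrite('pics/b2.png',b)
cv2.imwrite('pics/b3.png',cv2.resize(sc[120:190,130:210],None,fx=8,fy=8,interpolation=cv2.INTER_CUBIC))
cv2.imwrite('pics/b4.png',cv2.resize(sc[190:245,280:350],None,fx=8,fy=8,interpolation=cv2.INTER_CUBIC))
E
```

```text
mat [0.5216 0.0519] [[ 0.5845  0.134 ]
 [ 0.6119 -0.0019]
 [ 0.4579 -0.0285]
 [ 0.4319  0.1042]] sides [ 0.0273 -0.1359] [-0.154  -0.0267]
clamp [[ 0.4796 -0.1819]
 [ 0.5751 -0.1929]
 [ 0.5635 -0.3624]
 [ 0.4684 -0.3488]]
top 205.55405405405406 197.3918918918919 74 201 210 193 202
[0.5355 0.2517 0.065 ]
scene 305.17692307692306 218.9 130 301 309 210 228
[0.5398 0.2528 0.05  ]
```

View pics/b1.png

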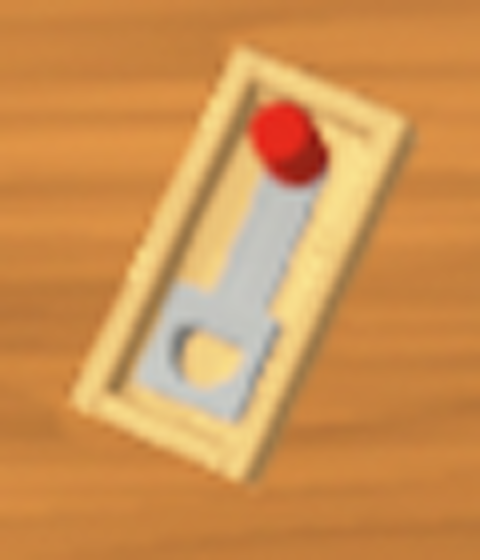

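View pics/b2.png

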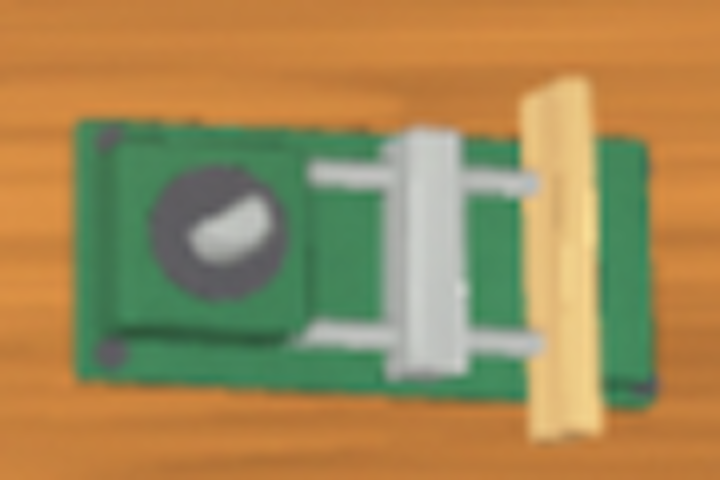

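View pics/b3.png

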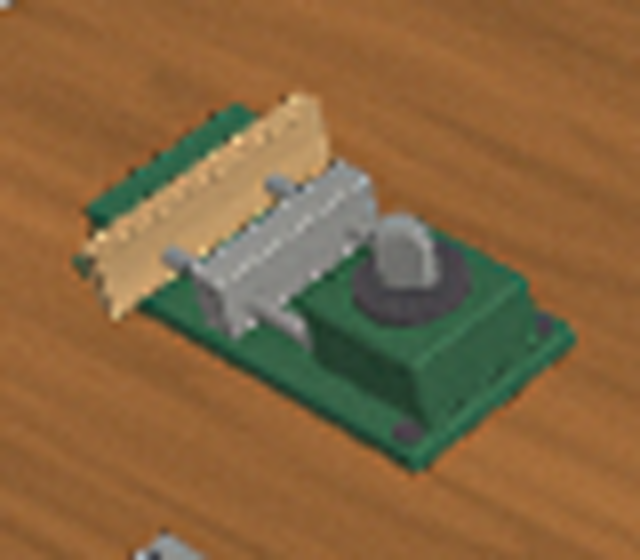

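View pics/b4.png

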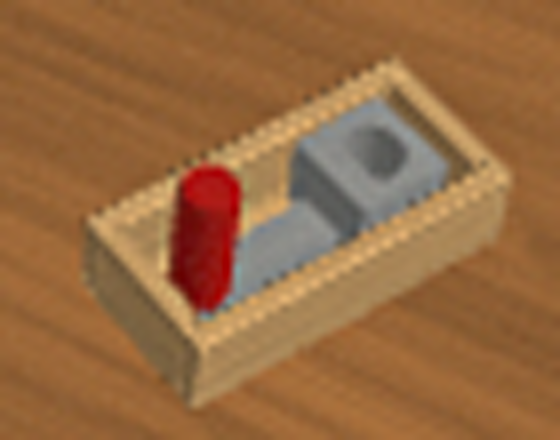

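```bash
python3 - <<'E'
from h import *
np.set_printoptions(precision=4,suppress=True)
f=lambda u,v,z:onplane('top',170+u/8-.4375,180+v/8-.4375,z)[:2]
k=f(282,130,.075); hc=[f(*p,.037) for p in((178,285),(280,320),(240,418),(135,382))]; h=np.mean(hc,0)
tc=[f(*p,.038) for p in((240,45),(412,122),(250,480),(75,402))]
print('knob',k,'hub',h,'dist',np.linalg.norm(k-h),'ang',np.degrees(np.arctan2(*(k-h)[::-1])));t=np.array(tc);print('tray',t.mean(0),t, np.degrees(np.arctan2(*((t[0]+t[1]-t[2]-t[3])[::-1]))))
g=lambda u,v,z:onplane('top',345+u/8-.4375,170+v/8-.4375,z)[:2]
print('collar',g(220,232,.056),'edges',[g(*p,.056) for p in((150,232),(290,232),(220,163),(220,301))])
s=lambda u,v,z:onplane('scene',130+u/8-.4375,120+v/8-.4375,z)[:2]
print('collar scene',s(412,282,.056))
s4=lambda u,v,z:onplane('scene',280+u/8-.4375,190+v/8-.4375,z)[:2]
print('knob scene',s4(210,185,.075),'hub',np.mean([s4(*p,.037) for p in((378,100),(447,165),(365,225),(297,150))],0))
E
```

```text
knob [0.5383 0.2526] hub [0.4642 0.2836] dist 0.08039455487398649 ang -22.724234473614317
tray [0.4971 0.2705] [[0.5772 0.273 ]
 [0.5472 0.2095]
 [0.4173 0.2679]
 [0.4464 0.3314]] -24.152840003965416
collar [ 0.5254 -0.2274] edges [array([ 0.5259, -0.2022]), array([ 0.525 , -0.2526]), array([ 0.5508, -0.2293]), array([ 0.5004, -0.2256])]
collar scene [ 0.5267 -0.2261]
knob scene [0.5373 0.2516] hub [0.4669 0.2842]
```

```bash
cat >> h.py <<'E'
from scipy.spatial.transform import Rotation as Ro
def go(p,yaw):
    "yaw: world angle of tool y, deg, tool down (mod 180 chosen by caller)"
    s=r.state(); R=np.array(s['tool_rot']); a=np.radians(yaw); y=np.array([np.cos(a),np.sin(a),0]); z=np.array([0,0,-1.]); x=np.cross(y,z)
    d=R.T@(np.array(p)-s['ee_pos'])*1000; w=np.degrees(Ro.from_matrix(R.T@np.c_[x,y,z]).as_rotvec())
    print(d.round(1).tolist(),w.round(1).tolist()); return d,w
E
python3 -c "
from h import *
go((.538,.252,.20),-24)"
```

```text
[-433.6, -218.6, 28.4] [-0.0, 0.0, 96.0]
```

Call:
servo_tool --increments '[[[-54,-27,3.5,0,0,7,1],[-108,-55,7,0,0,14,1],[-162,-82,10.6,0,0,21,1],[-217,-109,14,0,0,28,1],[-271,-137,18,0,0,35,1],[-325,-164,21,0,0,42,1],[-379,-191,25,0,0,49,1],[-434,-219,28,0,0,56,1]]]'

```text
time: 0.82
ee_pos: [0.4305, 0.358, 0.2088]
tool_rot: [[-0.269, 0.963, -0.0], [0.963, 0.269, -0.001], [-0.001, -0.001, -1.0]]
wrist_force: [0.5, 1.4, 0.8]
width: 0.0951
```

```bash
python3 -c "
from h import *
s=r.state();print(s['time'],s['ee_pos'],s['qpos'])
go((.538,.252,.12),-24)"
```

```text
0.8167 [0.43051811 0.35799323 0.20883095] [ 3.29968077e+01  2.41056373e+01  9.99071868e+01 -2.88280563e-02
  5.60312867e+01  1.73911928e+01]
[-131.0, 75.0, 88.9] [-0.0, 0.0, 39.6]
```

Call:
servo_tool --increments '[[[-33,19,15,0,0,7,1],[-66,38,30,0,0,14,1],[-99,57,45,0,0,21,1],[-131,75,60,0,0,28,1],[-131,75,75,0,0,35,1],[-131,75,89,0,0,39.6,1],[-131,75,89,0,0,39.6,1]]]'

```text
time: 1.4
ee_pos: [0.5372, 0.2508, 0.1171]
tool_rot: [[0.411, 0.912, -0.005], [0.912, -0.411, -0.002], [-0.004, -0.003, -1.0]]
wrist_force: [-0.1, -0.7, -0.6]
width: 0.095
```

```bash
python3 -c "
from h import *
s=r.state();print(s['time'],s['ee_pos'],s['qpos'])
M=model('wrist'); save('wrist','c_w',k=1.5)
import numpy as np
print(proj('wrist',(.538,.252,.075),M),proj('wrist',(.4645,.2836,.037),M), proj('wrist',s['ee_pos'],M))
go((.538,.252,.057),-24)"
```

```text
1.4 [0.53724122 0.25080736 0.11707651] [ 1.86590200e+01  3.31467448e+01  1.00118089e+02 -4.78953734e-02
  4.70364645e+01  4.29594166e+01]
(np.float64(259.2552402180289), np.float64(212.23698547729737)) (np.float64(165.48956482551364), np.float64(198.84353145566632)) (np.float64(259.0806603892713), np.float64(237.7278368229983))
[0.9, 0.4, 61.6] [-0.1, 0.2, 0.1]
```

View pics/c_w.png

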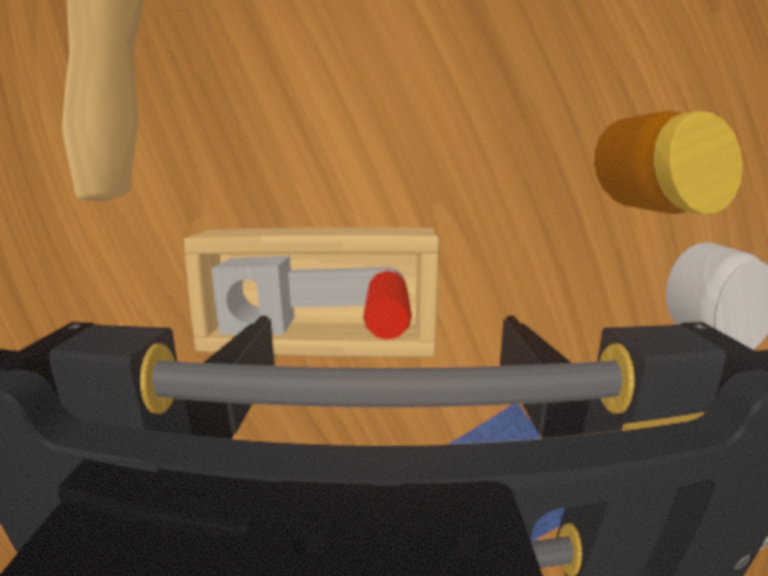

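The wrist picture puts the knob top at (388,318), where (389,318) was predicted. I'll descend and grip.

Call:
servo_tool --increments '[[[1,0,20,0,0,0,1],[1,0,40,0,0,0,1],[1,0,56,0,0,0,1],[1,0,60,0,0,0,1],[1,0,60,0,0,0,-1],[1,0,60,0,0,0,-1],[1,0,60,0,0,0,-1],[1,0,60,0,0,0,-1]]]'

```text
time: 2.12
ee_pos: [0.5381, 0.2526, 0.0599]
tool_rot: [[0.405, 0.914, -0.001], [0.914, -0.405, -0.001], [-0.002, -0.001, -1.0]]
wrist_force: [-0.2, 0.5, -0.3]
width: 0.0739
```

Call:
servo_tool --increments '[[[0,0,0,0,0,0,-1],[0,0,0,0,0,0,-1],[0,0,0,0,0,0,-1],[0,0,-8,0,0,0,-1],[0,0,-18,0,0,0,-1]]]'

```text
time: 2.53
ee_pos: [0.5379, 0.2525, 0.078]
tool_rot: [[0.405, 0.914, -0.003], [0.914, -0.405, -0.002], [-0.003, -0.002, -1.0]]
wrist_force: [-0.3, 0.1, 0.3]
width: 0.0407
```

```bash
python3 -c "
from h import *
s=r.state();print(s['time'],s['ee_pos'],s['qpos'],s['width'],s['torque'])
save('scene','d_s',(270,170,370,250),7)"
```

```text
2.5333 [0.53787001 0.25245588 0.07802626] [ 1.87903564e+01  3.63126065e+01  1.01541283e+02 -4.96588859e-02
  4.23263408e+01  4.27056238e+01] 0.040710230034123995 [-0.04119409  0.03866196 -0.05839013]
```

View pics/d_s.png

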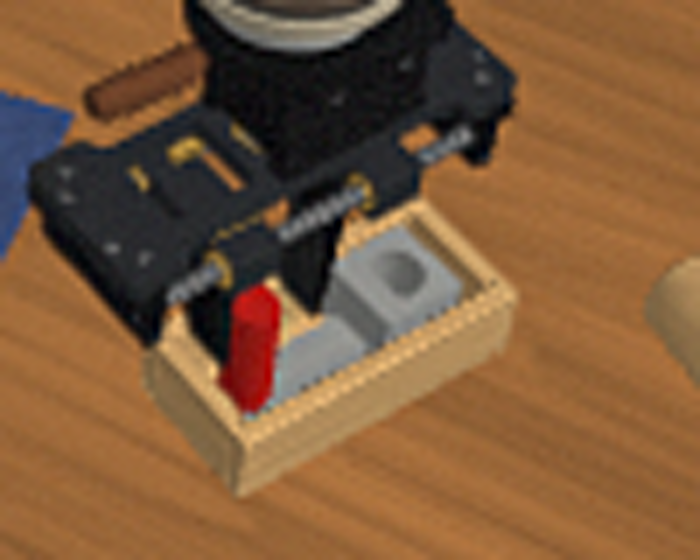

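The fingers are slow: opening 41 mm, not yet on the knob. I'll go back down and let them close.

Call:
servo_tool --increments '[[[0,0,19,0,0,0,-0.3],[0,0,20,0,0,0,-1],[0,0,20,0,0,0,-1],[0,0,20,0,0,0,-1],[0,0,20,0,0,0,-1],[0,0,20,0,0,0,-1],[0,0,20,0,0,0,-1]]]'

```text
time: 3.17
ee_pos: [0.5388, 0.2528, 0.0606]
tool_rot: [[0.405, 0.914, 0.0], [0.914, -0.405, -0.0], [-0.0, 0.001, -1.0]]
wrist_force: [0.8, -0.3, -2.3]
width: 0.0233
```

Call:
servo_tool --increments '[[[0,0,0,0,0,0,-1],[0,0,-8,0,0,0,-1],[0,0,-16,0,0,0,-1],[0,0,-26,0,0,0,-1],[0,0,-38,0,0,0,-1],[0,0,-50,0,0,0,-1],[0,0,-62,0,0,0,-1],[0,0,-70,0,0,0,-1]]]'

```text
time: 3.83
ee_pos: [0.5392, 0.253, 0.1329]
tool_rot: [[0.405, 0.914, 0.003], [0.914, -0.405, 0.0], [0.001, 0.002, -1.0]]
wrist_force: [0.5, 0.6, -2.9]
width: 0.0231
```

```bash
python3 -c "
from h import *
s=r.state();print(s['time'],s['ee_pos'],s['wrist_force'],s['width'],s['torque'])
save('scene','e_s',(250,130,370,240),6);save('wrist','e_w',k=1.5)"
```

```text
3.8333 [0.53924721 0.2530012  0.13294091] [ 0.51823163  0.57710335 -2.93066693] 0.023094541863457677 [-0.22907281 -0.14688603  0.01246721]
```

View pics/e_s.png

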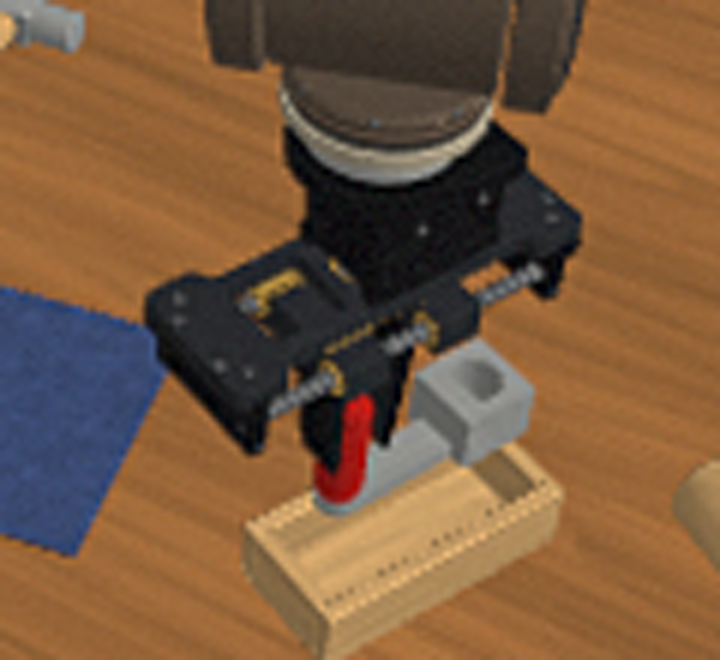

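View pics/e_w.png

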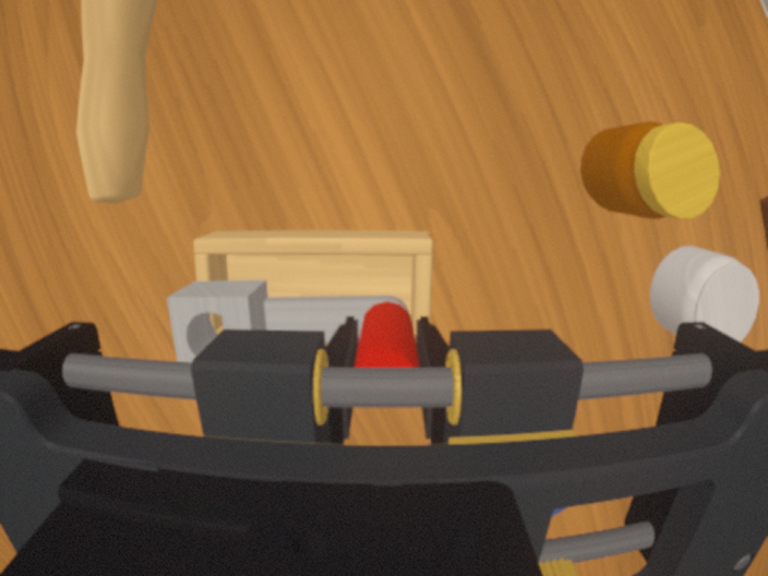

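Call:
servo_tool --increments '[[[-4,2.5,0,0,0,0,-1],[-12,7,0,0,0,0,-1],[-24,14,0,0,0,0,-1],[-39,23,0,0,0,0,-1],[-54,31,0,0,0,0,-1],[-69,40,0,0,0,0,-1],[-84,49,0,0,0,0,-1],[-99,58,0,0,0,0,-1]]]'

```text
time: 4.6
ee_pos: [0.5522, 0.137, 0.1321]
tool_rot: [[0.405, 0.914, 0.002], [0.914, -0.405, 0.0], [0.001, 0.002, -1.0]]
wrist_force: [0.7, 0.3, -2.8]
width: 0.0237
```

```bash
python3 -c "
from h import *
go((.563,.034,.110),-24);go((.563,.034,.0600),-24)"
```

```text
[-89.8, 51.5, 22.1] [0.1, -0.1, 0.1]
[-89.8, 51.4, 72.1] [0.1, -0.1, 0.1]
```

Call:
servo_tool --increments '[[[-15,9,2,0,0,0,-1],[-31,18,5,0,0,0,-1],[-47,27,8,0,0,0,-1],[-62,35,12,0,0,0,-1],[-75,43,16,0,0,0,-1],[-84,48,20,0,0,0,-1],[-89,51,22,0,0,0,-1],[-90,51.5,22,0,0,0,-1]]]'

```text
time: 5.27
ee_pos: [0.5626, 0.0325, 0.1094]
tool_rot: [[0.407, 0.914, 0.001], [0.914, -0.407, 0.0], [0.001, 0.001, -1.0]]
wrist_force: [0.3, -0.6, -2.7]
width: 0.0232
```

```bash
python3 -c "
from h import *
save('scene','f_s',(200,120,350,230),5);save('wrist','f_w',k=1.5)
go((.563,.034,.063),-24)"
```

```text
[0.3, 0.0, 47.0] [0.1, -0.1, 0.1]
```

View pics/f_s.png

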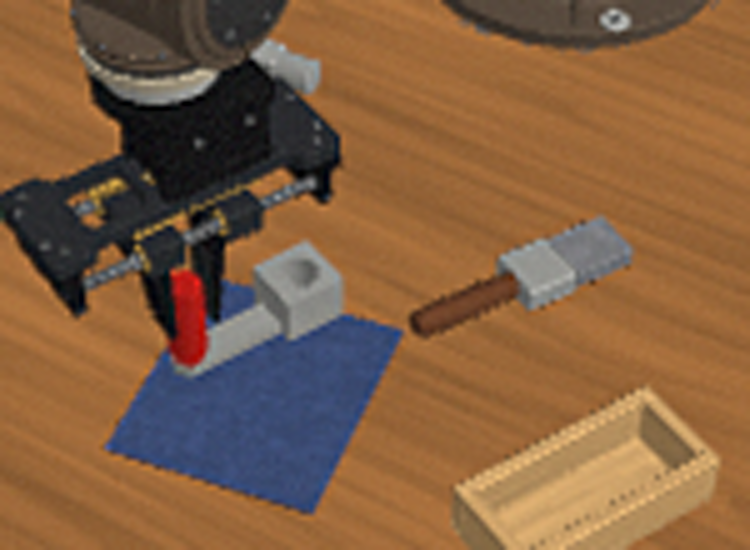

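The crank hangs level over the mat. I'll lower it gently.

Call:
servo_tool --increments '[[[0,0,8,0,0,0,-1],[0,0,18,0,0,0,-1],[0,0,28,0,0,0,-1],[0,0,36,0,0,0,-1],[0,0,42,0,0,0,-1],[0,0,45,0,0,0,-1],[0,0,47,0,0,0,-1],[0,0,48,0,0,0,-1]]]'

```text
time: 6.03
ee_pos: [0.5629, 0.0338, 0.0617]
tool_rot: [[0.406, 0.914, 0.002], [0.914, -0.406, 0.0], [0.001, 0.002, -1.0]]
wrist_force: [-0.8, -0.0, -2.9]
width: 0.0232
```

Call:
servo_tool --increments '[[[0,0,0.5,0,0,0,-1],[0,0,1,0,0,0,-1],[0,0,1.5,0,0,0,-1],[0,0,2,0,0,0,-1]]]'

```text
time: 6.37
ee_pos: [0.563, 0.0337, 0.0599]
tool_rot: [[0.406, 0.914, 0.002], [0.914, -0.406, 0.0], [0.001, 0.002, -1.0]]
wrist_force: [0.7, -0.6, -2.5]
width: 0.0237
```

Call:
servo_tool --increments '[[[0,0,0.5,0,0,0,-1],[0,0,1,0,0,0,-1],[0,0,1.5,0,0,0,-1],[0,0,1.5,0,0,0,-1]]]'

```text
time: 6.7
ee_pos: [0.5633, 0.0337, 0.0593]
tool_rot: [[0.406, 0.914, 0.003], [0.914, -0.406, 0.0], [0.002, 0.003, -1.0]]
wrist_force: [-1.4, 0.0, 7.7]
width: 0.0237
```

Contact: the vertical force rose by 10 N. I'll release.

Call:
servo_tool --increments '[[[0,0,-0.3,0,0,0,0],[0,0,-0.3,0,0,0,0],[0,0,-0.3,0,0,0,0],[0,0,-0.3,0,0,0,0],[0,0,-0.3,0,0,0,0]]]'

```text
time: 7.12
ee_pos: [0.5632, 0.0337, 0.0596]
tool_rot: [[0.406, 0.914, 0.003], [0.914, -0.406, 0.0], [0.002, 0.003, -1.0]]
wrist_force: [-0.4, -0.1, -0.5]
width: 0.0465
```

Call:
servo_tool --increments '[[[0,0,-10,0,0,0,1],[0,0,-35,0,0,0,1],[0,0,-65,0,0,0,1],[0,0,-95,0,0,0,1],[0,0,-120,0,0,0,1],[0,0,-140,0,0,0,1],[0,0,-140,0,0,0,1]]]'

```text
time: 7.7
ee_pos: [0.5641, 0.0337, 0.2043]
tool_rot: [[0.406, 0.914, 0.01], [0.914, -0.406, 0.0], [0.004, 0.009, -1.0]]
wrist_force: [0.4, -0.5, 1.1]
width: 0.0886
```

```bash
python3 -c "
from h import *
s=r.state();print(s['time'],s['ee_pos'],s['wrist_force'],s['width'])
save('scene','g_s',(200,120,300,230),6);save('wrist','g_w',k=1.5);save('top','g_t',(230,160,320,250),6)"
```

```text
7.7 [0.56408662 0.03368424 0.20425539] [ 0.44647739 -0.53810195  1.10943322] 0.08864433506490565
```

View pics/g_s.png

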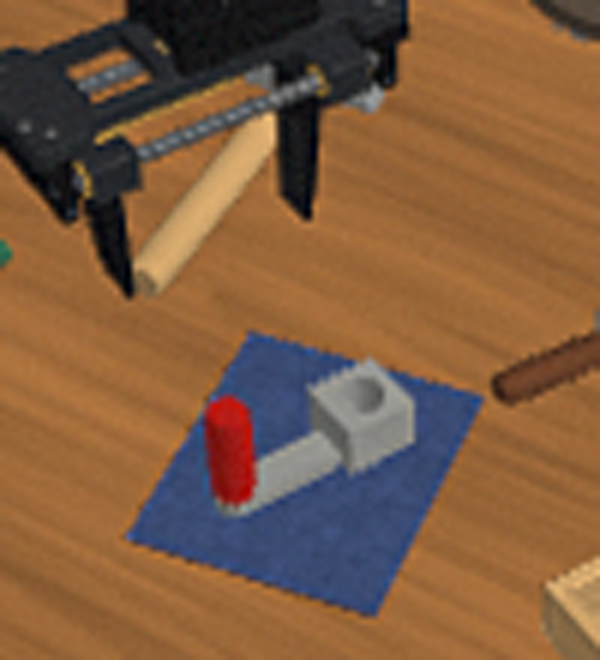

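View pics/g_w.png

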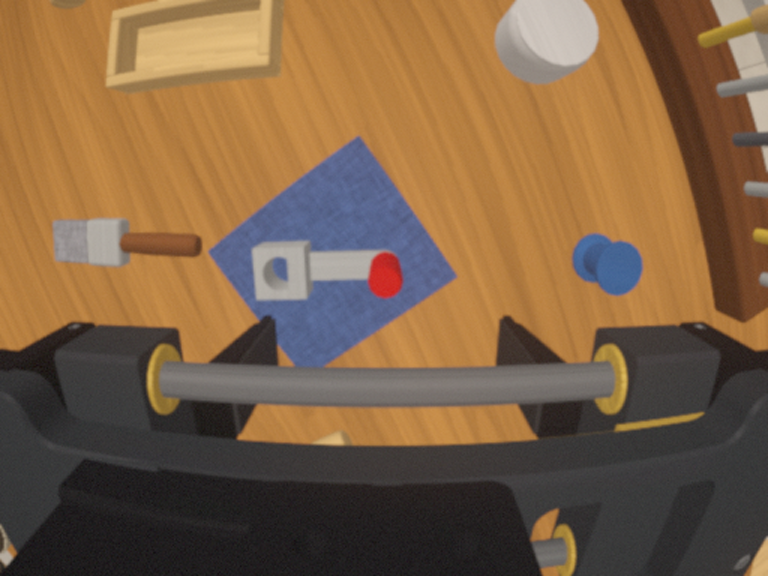

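View pics/g_t.png

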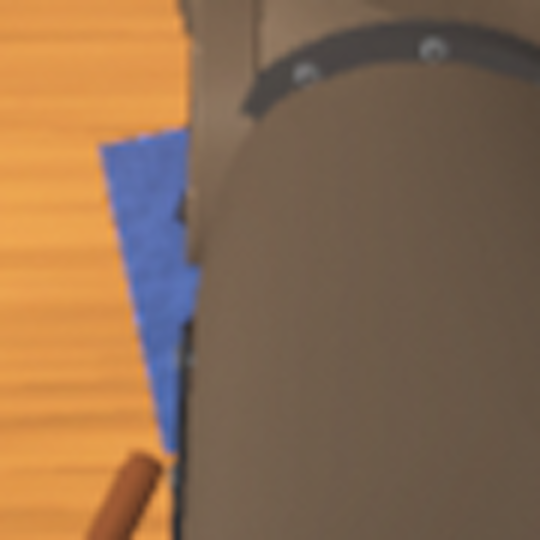

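The crank is lying flat on the mat and free. In the wrist view the hub's top face is around (282,270) and the knob top at (387,281), in 1.5x pixels. Next I'll look straight down at the spindle flat.

```bash
python3 -c "
from h import *
M=model('wrist');f=lambda u,v,z:onplane('wrist',u/1.5-.17,v/1.5-.17,z,M)[:2]
c=np.array([f(*p,.036) for p in((252,243),(310,241),(311,298),(256,299))]);k=f(387,285,.074);h=c.mean(0);print(c,h,k,np.linalg.norm(k-h),np.degrees(np.arctan2(*(k-h)[::-1])))
im=cv2.imread('pics/g_w_raw.png')
cv2.imwrite('pics/g_c.png',cv2.resize(im[145:215,155:285],None,fx=6,fy=6,interpolation=cv2.INTER_CUBIC))
go((.498,-.288,.2),-24)"
```

```text
[[0.47854853 0.09324306]
 [0.51954653 0.07600813]
 [0.50134383 0.03689475]
 [0.46135914 0.05350663]] [0.49019951 0.06491314] [0.5612196  0.03152067] 0.07847872506214426 -25.182133436677606
[-320.2, 71.6, -0.9] [0.1, -0.1, 0.1]
```

View pics/g_c.png

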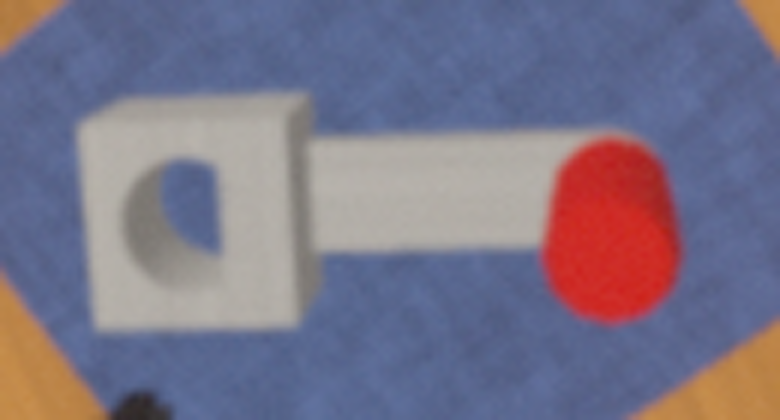

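```bash
python3 -c "
from h import *
M=model('wrist');f=lambda u,v,z:onplane('wrist',155+u/6-.42,145+v/6-.42,z,M)[:2]
c=np.array([f(*p,.036) for p in((79,125),(291,115),(300,328),(96,330))]);k=f(612,258,.074);h=c.mean(0);print(c,h,k,np.linalg.norm(k-h),np.degrees(np.arctan2(*(k-h)[::-1])))
e=(c[1]+c[2]-c[0]-c[3]);print(np.linalg.norm(e)/2,np.degrees(np.arctan2(*e[::-1])));e=(c[0]+c[1]-c[3]-c[2]);print(np.linalg.norm(e)/2,np.degrees(np.arctan2(*e[::-1])))
"
```

```text
[[0.47660948 0.08965867]
 [0.51450122 0.07433884]
 [0.49823115 0.03730115]
 [0.46121581 0.05302681]] [0.48763942 0.06358137] [0.56101782 0.03407954] 0.07908696435762787 -21.90262331022221
0.040542858260236285 -22.511722308913356
0.04009299560370598 66.74158611998355
```

Call:
servo_tool --increments '[[[-40,9,0,0,0,0,1],[-80,18,0,0,0,0,1],[-120,27,0,0,0,0,1],[-160,36,0,0,0,0,1],[-200,45,0,0,0,0,1],[-240,54,0,0,0,0,1],[-280,63,0,0,0,0,1],[-320,72,0,0,0,0,1]]]'

```text
time: 8.52
ee_pos: [0.4972, -0.2896, 0.1977]
tool_rot: [[0.406, 0.914, 0.001], [0.914, -0.406, 0.002], [0.002, 0.0, -1.0]]
wrist_force: [0.5, 0.3, -0.7]
width: 0.0951
```

Call:
servo_tool --increments '[[[-8,2,0,0,0,0,1],[-8,2,0,0,0,0,1],[-8,2,0,0,0,0,1]]]'

```text
time: 8.77
ee_pos: [0.4953, -0.2975, 0.1964]
tool_rot: [[0.407, 0.913, -0.001], [0.913, -0.407, 0.004], [0.003, -0.002, -1.0]]
wrist_force: [-0.3, -0.1, -0.7]
width: 0.095
```

```bash
python3 -c "
from h import *
M=model('wrist');s=r.state();print(s['time'],s['ee_pos'],s['qpos'])
print(proj('wrist',(.526,-.227,.056),M),proj('wrist',(.526,-.227,.084),M))
u,v=proj('wrist',(.526,-.227,.07),M);u=int(u);v=int(v);print(u,v)
save('wrist','i_w',(u-50,v-40,u+50,v+40),8);print(M)"
```

```text
8.7667 [ 0.49525319 -0.29749804  0.19644911] [-37.60048203  26.3362576   98.1578094    0.15512047  55.67448752
 -13.66854283]
(np.float64(258.1858367011932), np.float64(108.29705203842485)) (np.float64(258.19493953290197), np.float64(107.17980294568765))
258 107
({'fx': 297.3186396354542, 'fy': 297.3186396354542, 'cx': 257.7026719192867, 'cy': 189.23525535428573, 'rvec': array([-2.8468652 ,  0.60305383,  0.073412  ]), 'tvec': array([-0.57231003, -0.08755223,  0.34305347])}, array([[ 0.91404531, -0.40560995, -0.00131832],
       [-0.39408023, -0.8888231 ,  0.23386806],
       [-0.09603096, -0.21324648, -0.97226745]]), array([-0.57231003, -0.08755223,  0.34305347]))
```

View pics/i_w.png

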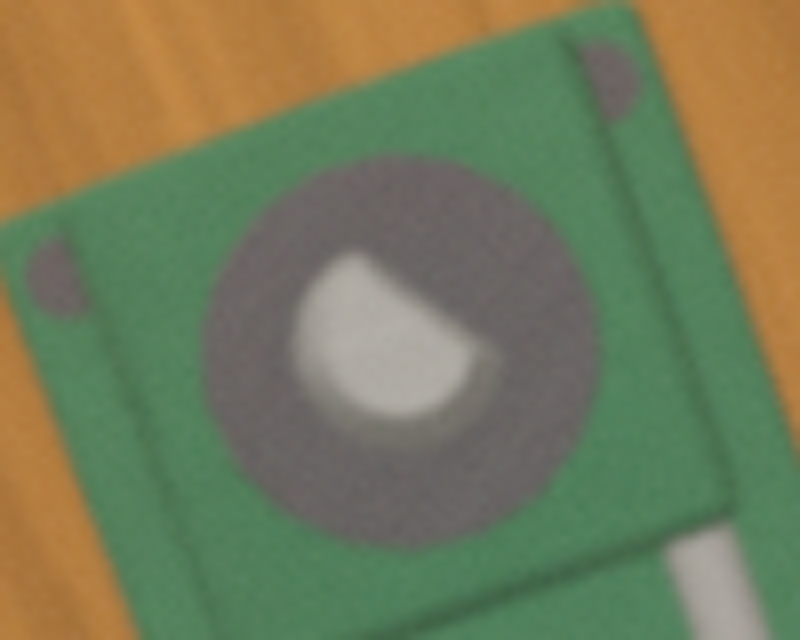

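```bash
python3 -c "
from h import *
M=model('wrist');f=lambda u,v,z:onplane('wrist',208+u/8-.44,67+v/8-.44,z,M)[:2]
im=cv2.imread('pics/i_w_raw.png')[67:147,208:308]; im=cv2.resize(im,None,fx=8,fy=8,interpolation=cv2.INTER_CUBIC)
h=cv2.cvtColor(im,cv2.COLOR_BGR2HSV); m=(h[:,:,1]<75).astype(np.uint8)
n,l,st,ce=cv2.connectedComponentsWithStats(m); i=l[350,402];c=max(cv2.findContours((l==i).astype(np.uint8),0,1)[0],key=cv2.contourArea);e=cv2.fitEllipse(c);print(e)
P=f(*e[0],.056);print('collar',P)
m2=(h[:,:,2]>150)&(l==i);ys,xs=np.nonzero(m2);print(xs.mean(),ys.mean());g=np.array([xs.mean(),ys.mean()])
a,b=f(365,258,.084),f(472,348,.084);d=b-a;nrm=np.array([-d[1],d[0]]);w=f(*g,.084);nrm*=np.sign(nrm@((a+b)/2-w));print('flat normal deg',np.degrees(np.arctan2(*nrm[::-1])),'centroid',w,'a,b',a,b, 'dist axis',(((a+b)/2-P)@nrm)/np.linalg.norm(nrm))
print('dir from centroid',np.degrees(np.arctan2(*(P-w)[::-1])))
"
```

```text
((399.85064697265625, 350.75830078125), (403.87518310546875, 408.58544921875), 86.51154327392578)
collar [ 0.52489221 -0.22791759]
381.0029163194858 343.6811093917391
flat normal deg 25.717276725151013 centroid [ 0.52299228 -0.22708499] a,b [ 0.52529722 -0.21745233] [ 0.53213055 -0.23163999] dist axis 0.004906084410832888
dir from centroid -23.66410697581559
```

Collar centre is about (0.525,-0.2275), with the flat facing +25.7°. The crank sits at about -22.5°, with the hub at (0.488,0.064). I'll go back and squeeze the hub along its x to centre it, then re-grip it across y.

```bash
python3 -c "
from h import *
go((.4885,.064,.15),-22.5)"
```

```text
[326.7, -152.8, 48.0] [-0.1, -0.2, -1.4]
```

Call:
servo_tool --increments '[[[37,-17,0,0,0,0,1],[74,-34,0,0,0,-1.4,1],[111,-52,0,0,0,-1.4,1],[148,-69,0,0,0,-1.4,1],[185,-86,10,0,0,-1.4,1],[222,-104,20,0,0,-1.4,1],[259,-121,30,0,0,-1.4,1],[296,-138,40,0,0,-1.4,1]]]'

```text
time: 9.48
ee_pos: [0.4885, 0.032, 0.1579]
tool_rot: [[0.382, 0.924, -0.0], [0.924, -0.382, 0.003], [0.003, -0.002, -1.0]]
wrist_force: [1.6, 0.7, 0.7]
width: 0.095
```

```bash
python3 -c "
from h import *
go((.4885,.064,.15),-22.5);go((.4885,.064,.036),-22.5)"
```

```text
[29.6, -12.2, 8.1] [-0.1, -0.2, 0.1]
[29.2, -12.0, 122.1] [-0.1, -0.2, 0.1]
```

Call:
servo_tool --increments '[[[25,-10,8,0,0,0,1],[29,-12,12,0,0,0,1],[29,-12,30,0,0,0,0.6],[29,-12,55,-0.1,-0.2,0,0.5],[29,-12,80,-0.1,-0.2,0,0.5],[29,-12,100,-0.1,-0.2,0,0.5],[29,-12,115,-0.1,-0.2,0,0.5],[29,-12,121,-0.1,-0.2,0,0.5]]]'

```text
time: 10.15
ee_pos: [0.4872, 0.0646, 0.0354]
tool_rot: [[0.38, 0.925, -0.003], [0.925, -0.38, -0.001], [-0.002, -0.003, -1.0]]
wrist_force: [0.4, 0.7, -0.4]
width: 0.0719
```

Call:
servo_tool --increments '[[[0,0,1,0,0,0,-1],[0,0,1,0,0,0,-1],[0,0,1,0,0,0,-1],[0,0,1,0,0,0,-1],[0,0,1,0,0,0,-1],[0,0,1,0,0,0,-1],[0,0,1,0,0,0,-1]]]'

```text
time: 10.73
ee_pos: [0.4878, 0.0646, 0.0351]
tool_rot: [[0.38, 0.925, -0.001], [0.925, -0.38, -0.0], [-0.001, -0.001, -1.0]]
wrist_force: [0.1, 0.1, 6.7]
width: 0.0399
```

```bash
python3 -c "
from h import *
s=r.state();print(s['time'],s['ee_pos'],s['wrist_force'],s['width'],s['torque']);save('scene','j_s',(190,120,300,220),6)
print(np.degrees(np.arctan2(s['tool_rot'][1,1],s['tool_rot'][0,1])))"
```

```text
10.7333 [0.48780981 0.06461566 0.03509434] [0.13962245 0.09441056 6.65553974] 0.03994936988939718 [-0.15246381 -0.04284393  0.07089374]
-22.339733405667598
```

View pics/j_s.png

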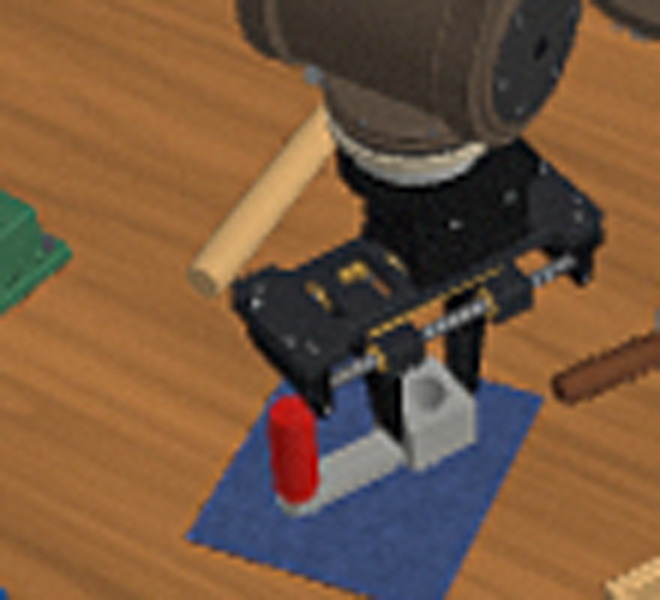

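Call:
servo_tool --increments '[[[0,0,0,0,0,0,0.3],[0,0,0,0,0,0,0.3],[0,0,0,0,0,0,0.3],[0,0,-12,0,0,0,0.3],[0,0,-30,0,0,7,0.3],[0,0,-45,0,0,14,0.3],[0,0,-45,0,0,21,0.3],[0,0,-45,0,0,28,0.3]]]'

```text
time: 11.45
ee_pos: [0.4881, 0.0646, 0.0809]
tool_rot: [[0.774, 0.634, 0.0], [0.634, -0.774, -0.0], [0.0, 0.001, -1.0]]
wrist_force: [0.2, -0.4, 0.0]
width: 0.0621
```

Call:
servo_tool --increments '[[[0,0,0,0,0,7,0.3],[0,0,0,0,0,14,0.3],[0,0,0,0,0,21,0.3],[0,0,0,0,0,28,0.3],[0,0,0,0,0,35,0.3],[0,0,0,0,0,42,0.3],[0,0,0,0,0,49,0.3],[0,0,0,0,0,56,0.3]]]'

```text
time: 12.12
ee_pos: [0.4879, 0.0646, 0.0808]
tool_rot: [[0.956, -0.293, -0.0], [-0.293, -0.956, -0.0], [0.0, 0.0, -1.0]]
wrist_force: [-0.1, 0.1, 0.3]
width: 0.0615
```

```bash
python3 -c "
from h import *
s=r.state();print(s['time'],s['ee_pos'],s['width'])
go((.4878,.0646,.032),-112.3)"
```

```text
12.1167 [0.48793078 0.06459641 0.08080215] 0.06147302475810347
[-0.1, 0.0, 48.8] [0.0, -0.0, 5.3]
```

Call:
servo_tool --increments '[[[0,0,5,0,0,5.3,0.3],[0,0,20,0,0,5.3,0.3],[0,0,36,0,0,5.3,0.3],[0,0,50,0,0,5.3,0.3],[0,0,56.5,0,0,5.3,0.3],[0,0,56.5,0,0,5.3,-1],[0,0,56.5,0,0,5.3,-1],[0,0,56.5,0,0,5.3,-1]]]'

```text
time: 12.78
ee_pos: [0.4882, 0.0646, 0.0249]
tool_rot: [[0.925, -0.38, 0.001], [-0.38, -0.925, -0.0], [0.001, 0.0, -1.0]]
wrist_force: [0.8, 0.0, 0.7]
width: 0.0473
```

Call:
servo_tool --increments '[[[0,0,0,0,0,0,-1],[0,0,0,0,0,0,-1],[0,0,0,0,0,0,-1],[0,0,0,0,0,0,-1],[0,0,0,0,0,0,-1]]]'

```text
time: 13.2
ee_pos: [0.4884, 0.0646, 0.0254]
tool_rot: [[0.925, -0.38, 0.001], [-0.38, -0.925, -0.0], [0.001, -0.0, -1.0]]
wrist_force: [-2.2, -0.7, 6.8]
width: 0.04
```

Call:
servo_tool --increments '[[[0,0,-6,0,0,0,-1],[0,0,-18,0,0,0,-1],[0,0,-34,0,0,0,-1],[0,0,-52,0,0,0,-1],[0,0,-70,0,0,0,-1],[0,0,-88,0,0,0,-1],[0,0,-100,0,0,0,-1],[0,0,-105,0,0,0,-1]]]'

```text
time: 13.87
ee_pos: [0.4885, 0.0647, 0.1323]
tool_rot: [[0.925, -0.38, 0.004], [-0.38, -0.925, -0.0], [0.004, -0.001, -1.0]]
wrist_force: [0.3, -0.1, -3.5]
width: 0.0399
```

```bash
python3 -c "
from h import *
go((.5257,-.2273,.135),-64.3)"
```

```text
[145.3, 256.0, -2.4] [0.0, -0.2, -48.0]
```

Call:
servo_tool --increments '[[[5,9,0,0,0,-2,-1],[15,27,0,0,0,-6,-1],[28,49,0,0,0,-11,-1],[42,74,-1,0,0,-16,-1],[56,99,-1,0,0,-21,-1],[70,124,-2,0,0,-26,-1],[84,149,-2,0,0,-31,-1],[98,174,-2,0,0,-36,-1]]]'

```text
time: 14.53
ee_pos: [0.5127, -0.1348, 0.1341]
tool_rot: [[0.971, 0.24, 0.003], [0.24, -0.971, -0.0], [0.003, 0.001, -1.0]]
wrist_force: [0.3, 0.1, -3.1]
width: 0.0397
```

```bash
python3 -c "
from h import *
go((.5257,-.2273,.135),-64.3)"
```

```text
[-9.6, 92.9, -0.8] [0.1, -0.2, -11.8]
```

Call:
servo_tool --increments '[[[-2,22,0,0,0,-5,-1],[-5,44,-1,0,0,-9,-1],[-7,64,-1,0,-0.1,-11.8,-1],[-8,78,-1,0,-0.1,-11.8,-1],[-9,88,-1,0,-0.2,-11.8,-1],[-9.6,92.9,-1,0,-0.2,-11.8,-1],[-9.6,92.9,-1,0,-0.2,-11.8,-1]]]'

```text
time: 15.12
ee_pos: [0.5257, -0.2276, 0.1349]
tool_rot: [[0.902, 0.432, -0.001], [0.432, -0.902, -0.001], [-0.001, 0.001, -1.0]]
wrist_force: [-0.5, 0.3, -3.2]
width: 0.0395
```

```bash
python3 -c "
from h import *
s=r.state();print(s['time'],s['ee_pos'])
save('wrist','k_w',k=1.5);save('scene','k_s',(120,90,230,200),6);save('top','k_t',(330,150,450,250),6)
go((.5257,-.2273,.108),-64.3)"
```

```text
15.1167 [ 0.525675   -0.22759872  0.13489892]
[-0.2, 0.9, 27.1] [0.0, 0.1, 0.0]
```

View pics/k_w.png

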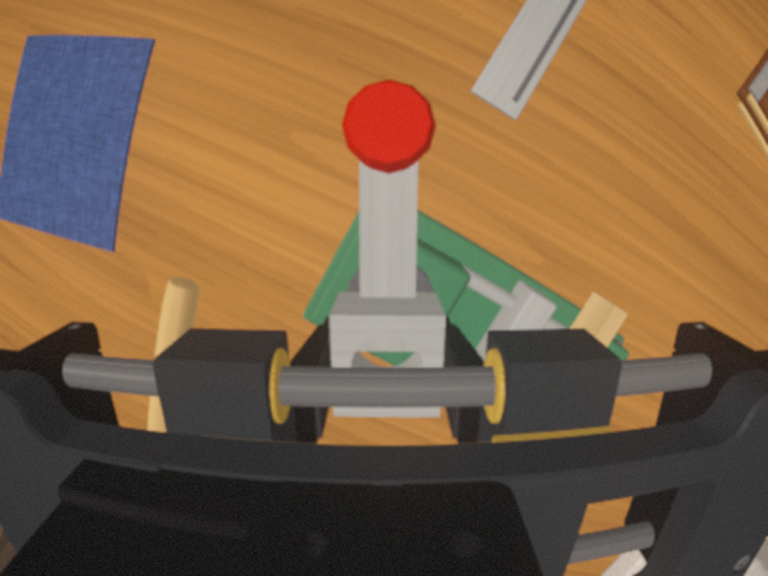

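View pics/k_s.png

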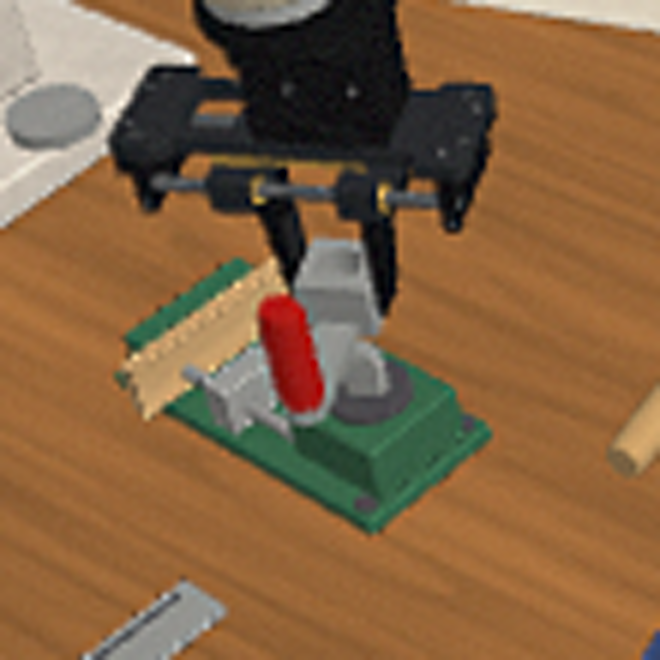

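View pics/k_t.png

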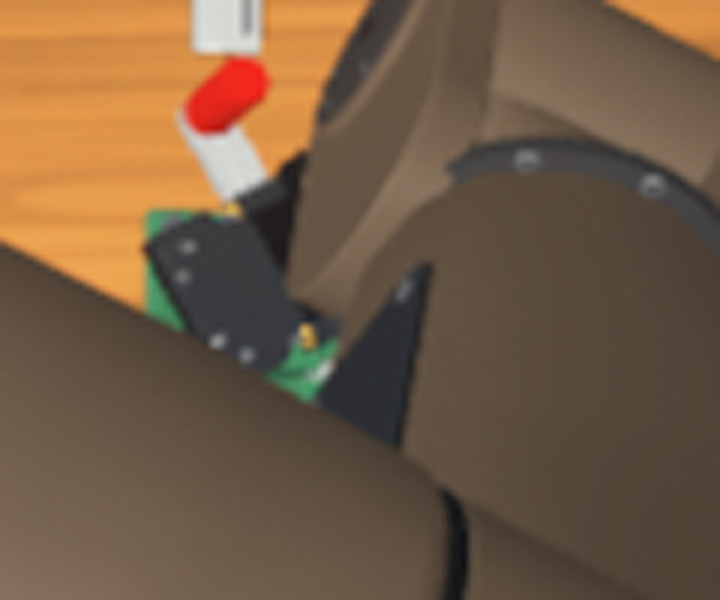

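```bash
python3 -c "
from h import *
M=model('wrist');s=r.state()
print(s['ee_pos'])
b=np.array([s['ee_pos'][0],s['ee_pos'][1],s['ee_pos'][2]-.0214]);X=s['tool_rot'][:,0]
a=np.arctan2(X[1],X[0]);
for t in (0,5,10):
  t=np.radians(t);X=np.array([np.cos(t)*np.cos(a),np.cos(t)*np.sin(a),-np.sin(t)]);Z=np.array([np.sin(t)*np.cos(a),np.sin(t)*np.sin(a),np.cos(t)]); c=b+np.array([0,0,.0214]); o=c-.0214*Z-.0005*X
  print([np.array(proj(n,o+.08*X+.07*Z))*k for n,k in(('wrist',1.5),)], (np.array(proj('scene',o+.08*X+.07*Z))-[120,90])*6,(np.array(proj('scene',o+.08*X+.008*Z))-[120,90])*6)
"
```

```text
[ 0.52556117 -0.22640485  0.13510211]
[array([391.01303968, 121.58914609])] [275.64246294 303.78827655] [301.6989833  396.96152632]
[array([390.73661648, 110.00683415])] [276.37261484 320.09187742] [305.28451927 404.8879676 ]
[array([390.47680325, 102.28888258])] [277.61878116 335.95174129] [309.10121492 411.72989377]
```

The crank is level: the knob top is at (389,125), where level predicts (391,122). Lowering onto the shaft.

Call:
servo_tool --increments '[[[0,1,4,0,0,0,-1],[0,1,10,0,0,0,-1],[0,1,17,0,0,0,-1],[0,1,23,0,0,0,-1],[0,1,26,0,0,0,-1],[0,1,28,0,0,0,-1]]]'

```text
time: 15.77
ee_pos: [0.5257, -0.2271, 0.1062]
tool_rot: [[0.901, 0.434, -0.002], [0.434, -0.901, -0.0], [-0.002, -0.0, -1.0]]
wrist_force: [0.1, 0.1, -3.3]
width: 0.0395
```

```bash
python3 -c "
from h import *
s=r.state();print(s['time'],s['ee_pos'],s['wrist_force'],s['torque'],s['width'])
go((.5257,-.2273,.100),-64.3)"
```

```text
15.7667 [ 0.52574105 -0.22714155  0.10624205] [ 0.08406508  0.05944162 -3.29828722] [-0.10308082  0.21027814  0.05512917] 0.039515623351112604
[-0.1, 0.1, 6.2] [-0.0, 0.1, 0.0]
```

Call:
servo_tool --increments '[[[0,0,1.5,0,0,0,-1],[0,0,3,0,0,0,-1],[0,0,4.5,0,0,0,-1],[0,0,6,0,0,0,-1]]]'

```text
time: 16.1
ee_pos: [0.5258, -0.2272, 0.1003]
tool_rot: [[0.901, 0.434, -0.002], [0.434, -0.901, -0.001], [-0.002, -0.0, -1.0]]
wrist_force: [-0.5, -1.1, -1.0]
width: 0.0398
```

Call:
servo_tool --increments '[[[0,0,1.5,0,0,0,-1],[0,0,3,0,0,0,-1],[0,0,4.5,0,0,0,-1],[0,0,6,0,0,0,-1]]]'

```text
time: 16.43
ee_pos: [0.526, -0.2281, 0.0946]
tool_rot: [[0.901, 0.434, -0.001], [0.434, -0.901, -0.002], [-0.002, 0.002, -1.0]]
wrist_force: [-3.0, -5.9, 1.3]
width: 0.0399
```

Call:
servo_tool --increments '[[[-0.4,0.4,1.5,0,0,0,-1],[-0.6,0.6,3,0,0,0,-1],[-0.6,0.6,4.5,0,0,0,-1],[-0.6,0.6,6,0,0,0,-1]]]'

```text
time: 16.77
ee_pos: [0.5256, -0.2287, 0.0884]
tool_rot: [[0.901, 0.434, -0.001], [0.434, -0.901, -0.002], [-0.002, 0.001, -1.0]]
wrist_force: [0.4, -0.5, -3.1]
width: 0.0398
```

Side force is gone and it slides freely. Home should be near TCP z = 0.0774.

Call:
servo_tool --increments '[[[0,0,2,0,0,0,-1],[0,0,4,0,0,0,-1],[0,0,6,0,0,0,-1],[0,0,8,0,0,0,-1],[0,0,9,0,0,0,-1],[0,0,10,0,0,0,-1]]]'

```text
time: 17.27
ee_pos: [0.5256, -0.2287, 0.0782]
tool_rot: [[0.901, 0.434, -0.001], [0.434, -0.901, -0.002], [-0.002, 0.001, -1.0]]
wrist_force: [-0.1, 0.4, -3.1]
width: 0.0404
```

Call:
servo_tool --increments '[[[0,0,0.7,0,0,0,-1],[0,0,1.3,0,0,0,-1],[0,0,2,0,0,0,-1]]]'

```text
time: 17.52
ee_pos: [0.5257, -0.2288, 0.0774]
tool_rot: [[0.901, 0.434, -0.001], [0.434, -0.901, -0.002], [-0.001, 0.002, -1.0]]
wrist_force: [-4.2, 1.7, 17.4]
width: 0.0401
```

Seated: contact at z = 0.0774, as expected. I'll release and rise.

Call:
servo_tool --increments '[[[0,0,0,0,0,0,0.3],[0,0,0,0,0,0,0.3],[0,0,0,0,0,0,0.3],[0,0,0,0,0,0,0.3],[0,0,-15,0,0,0,0.3],[0,0,-40,0,0,0,0.3],[0,0,-70,0,0,0,0.3],[0,0,-85,0,0,0,0.3]]]'

```text
time: 18.18
ee_pos: [0.5263, -0.2289, 0.165]
tool_rot: [[0.901, 0.434, 0.002], [0.434, -0.901, -0.003], [0.0, 0.004, -1.0]]
wrist_force: [0.9, -0.8, 0.6]
width: 0.062
```

```bash
python3 -c "
from h import *
M=model('wrist');s=r.state();print(s['time'],s['ee_pos'],s['width'])
print([np.array(proj('wrist',(.5254+.08*np.cos(np.radians(t)),-.2289+.08*np.sin(np.radians(t)),.126),M))*1.5 for t in (15,25.7,36)])
save('wrist','l_w',k=1.5);save('scene','l_s',(130,90,230,190),6)
go((.5975,-.1942,.150),-64.3)"
```

```text
18.1833 [ 0.52633968 -0.22891662  0.16502129] 0.06195495682306059
[array([421.77566745, 150.73960346]), array([387.56430119, 147.23015026]), array([354.56758861, 150.3043727 ])]
[78.9, -0.8, 15.0] [0.3, -0.1, 0.0]
```

View pics/l_w.png

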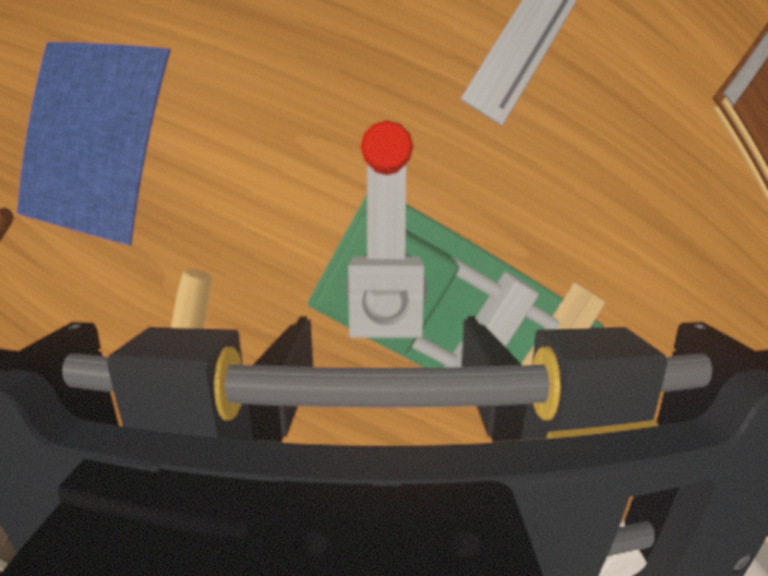

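View pics/l_s.png

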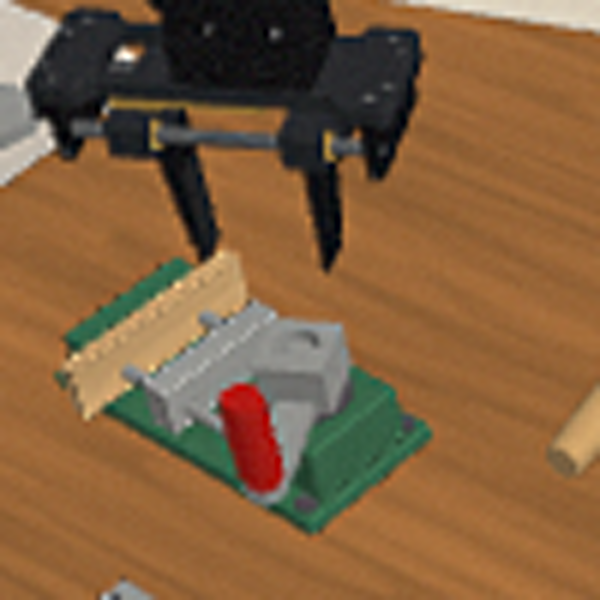

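The knob is at (387,147), exactly where predicted. Moving over it, then down to grip.

Call:
servo_tool --increments '[[[30,0,5,0,0,0,0.3],[60,0,12,0,0,0,0.3],[79,-0.8,15,0,0,0,0.3],[79,-0.8,25,0,0,0,0.3],[79,-0.8,40,0,0,0,0.3],[79,-0.8,53,0,0,0,0.3],[79,-0.8,56,0,0,0,-1],[79,-0.8,56,0,0,0,-1]]]'

```text
time: 18.95
ee_pos: [0.5966, -0.1943, 0.1073]
tool_rot: [[0.901, 0.434, 0.001], [0.434, -0.901, -0.003], [-0.001, 0.003, -1.0]]
wrist_force: [-0.1, -0.3, 0.2]
width: 0.0534
```

Call:
servo_tool --increments '[[[0,0,0,0,0,0,-1],[0,0,0,0,0,0,-1],[0,0,0,0,0,0,-1],[0,0,0,0,0,0,-1],[0,0,0,0,0,0,-1]]]'

```text
time: 19.37
ee_pos: [0.5968, -0.1944, 0.1077]
tool_rot: [[0.901, 0.434, 0.001], [0.434, -0.901, -0.003], [-0.0, 0.004, -1.0]]
wrist_force: [0.2, -0.9, 0.1]
width: 0.0234
```

```bash
cat >> h.py <<'E'
C=np.array([.5254,-.2289])
def arc(step,n=8,rad=.08,C=C,hold=None):
    s=r.state();p=s['ee_pos'][:2]-C; a=np.degrees(np.arctan2(p[1],p[0])); print('t',s['time'],'ang',a,'wound',25.7-a,'rad',np.linalg.norm(p),'z',s['ee_pos'][2],'F',s['wrist_force'].round(1),'w',s['width'])
    R=s['tool_rot']
    for i in range(1,n+1):
        b=np.radians(a-step*i); q=np.r_[C+rad*np.array([np.cos(b),np.sin(b)]),s['ee_pos'][2]]
        d=R.T@(q-s['ee_pos'])*1000; print(d.round(1).tolist())
E
python3 -c "
from h import *
arc(5)"
```

```text
t 19.3667 ang 25.786606814827483 wound -0.08660681482748345 rad 0.07927532754561771 z 0.10773834535989456 F [ 0.2 -0.9  0.1] w 0.0234227264972605
[0.4, 7.0, 0.0]
[-0.5, 13.9, 0.1]
[-2.0, 20.7, 0.1]
[-4.1, 27.4, 0.1]
[-6.7, 33.8, 0.1]
[-9.9, 40.0, 0.2]
[-13.7, 45.9, 0.2]
[-17.9, 51.4, 0.2]
```

Call:
servo_tool --increments '[[[0,5,0,0,0,0,-1],[-0.7,12,0,0,0,0,-1],[-2,19,0,0,0,0,-1],[-4,26,0,0,0,0,-1],[-7,33,0,0,0,0,-1],[-10,40,0,0,0,0,-1],[-14,46,0,0,0,0,-1],[-18,51.5,0,0,0,0,-1]]]'

```text
time: 20.03
ee_pos: [0.6029, -0.2495, 0.1081]
tool_rot: [[0.901, 0.434, 0.002], [0.434, -0.901, -0.004], [0.0, 0.004, -1.0]]
wrist_force: [-0.6, 2.0, 2.8]
width: 0.0236
```

```bash
python3 -c "
from h import *
arc(5)"
```

```text
t 20.0333 ang -14.905782401622176 wound 40.60578240162218 rad 0.08021528370244449 z 0.10811107719622125 F [-0.6  2.   2.8] w 0.02362119666076908
[-4.9, 5.0, 0.0]
[-10.1, 9.6, 0.0]
[-15.7, 13.8, 0.1]
[-21.6, 17.5, 0.1]
[-27.9, 20.6, 0.1]
[-34.3, 23.3, 0.1]
[-41.0, 25.3, 0.1]
[-47.8, 26.7, 0.1]
```

Call:
servo_tool --increments '[[[-5,5,0,0,0,0,-1],[-10,9.6,0,0,0,0,-1],[-15.7,13.8,0,0,0,0,-1],[-21.6,17.5,0,0,0,0,-1],[-27.9,20.6,0,0,0,0,-1],[-34.3,23.3,0,0,0,0,-1],[-41,25.3,0,0,0,0,-1],[-47.8,26.7,0,0,0,0,-1]]]'

```text
time: 20.7
ee_pos: [0.5716, -0.2955, 0.1089]
tool_rot: [[0.901, 0.433, 0.004], [0.433, -0.901, -0.005], [0.001, 0.006, -1.0]]
wrist_force: [2.4, -1.1, 7.2]
width: 0.0233
```

```bash
python3 -c "
from h import *
arc(5)
save('wrist','m_w',k=1.5)"
```

```text
t 20.7 ang -55.228666011253154 wound 80.92866601125316 rad 0.08105580006021204 z 0.10887939431529171 F [ 2.4 -1.1  7.2] w 0.023294199666477458
[-7.1, -0.2, -0.0]
[-14.1, -0.0, -0.0]
[-21.0, -0.5, -0.0]
[-27.9, -1.5, -0.0]
[-34.7, -3.1, -0.1]
[-41.4, -5.3, -0.1]
[-47.8, -8.1, -0.1]
[-53.9, -11.4, -0.1]
```

View pics/m_w.png

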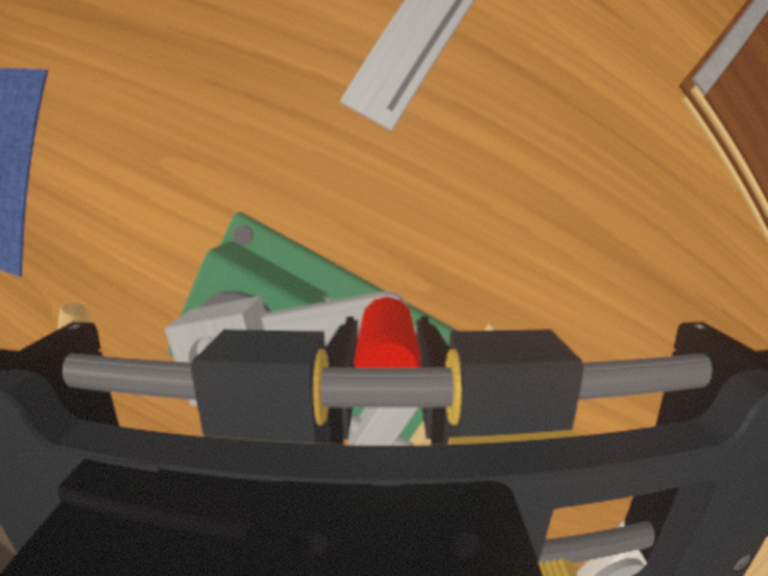

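```bash
python3 -c "
from h import *
print(r.state()['wrist_force'],r.state()['torque'])
save('scene','n_s',(120,90,220,190),6);save('top','n_t',(330,150,450,250),6)"
```

```text
[ 2.27140865 -1.65362872  6.94710172] [ 0.06796948 -0.13288513 -0.01979117]
```

View pics/n_s.png

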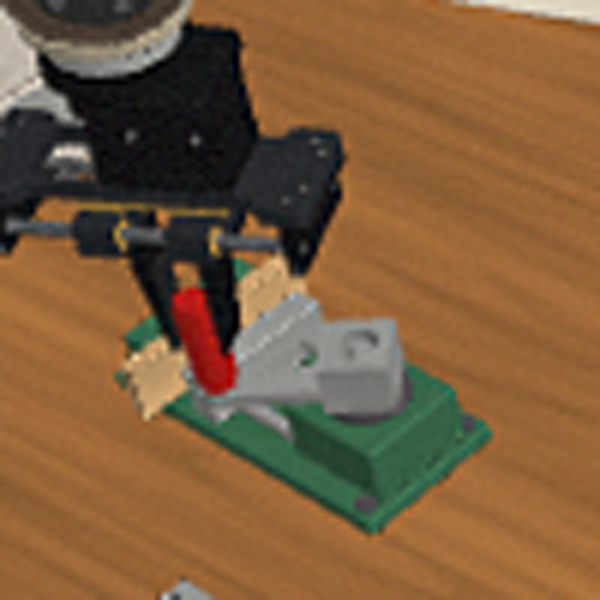

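```bash
sed -i 's/^C=np.array.*/C=np.array([.5256,-.2296])/' h.py; python3 -c "
from h import *
arc(5)"
```

```text
t 20.85 ang -55.404166319042886 wound 81.10416631904289 rad 0.08043822956956741 z 0.10897342116006241 F [ 1.3 -3.   7. ] w 0.023506176614704565
[-7.0, 0.3, -0.0]
[-14.0, 0.5, -0.0]
[-20.9, 0.1, -0.0]
[-27.8, -1.0, -0.0]
[-34.6, -2.6, -0.0]
[-41.2, -4.8, -0.1]
[-47.6, -7.6, -0.1]
[-53.8, -10.9, -0.1]
```

Call:
servo_tool --increments '[[[-7,0.3,-0.3,0,0,0,-1],[-14,0.5,-0.5,0,0,0,-1],[-20.9,0.1,-0.5,0,0,0,-1],[-27.8,-1,-0.5,0,0,0,-1],[-34.6,-2.6,-0.5,0,0,0,-1],[-41.2,-4.8,-0.5,0,0,0,-1],[-47.6,-7.6,-0.5,0,0,0,-1],[-53.8,-10.9,-0.5,0,0,0,-1]]]'

```text
time: 21.52
ee_pos: [0.5176, -0.3106, 0.1099]
tool_rot: [[0.901, 0.433, 0.005], [0.433, -0.901, -0.007], [0.001, 0.009, -1.0]]
wrist_force: [1.4, -6.1, 5.8]
width: 0.0238
```

```bash
python3 -c "
from h import *
arc(5)
s=r.state();print(s['qpos'],s['tool_rot'][:,2])"
```

```text
t 21.5167 ang -95.6282015777676 wound 121.3282015777676 rad 0.0813592818625986 z 0.10991004956795138 F [ 1.4 -6.1  5.8] w 0.023823619640317196
[-5.1, -5.0, -0.1]
[-10.5, -9.4, -0.1]
[-15.6, -14.2, -0.1]
[-20.2, -19.5, -0.2]
[-24.3, -25.1, -0.3]
[-27.9, -31.1, -0.3]
[-31.0, -37.4, -0.4]
[-33.5, -43.9, -0.4]
[-37.15782633  34.18397415  99.3544541   -0.23624102  45.97911224
  27.34736977] [ 0.00492336 -0.00745154 -0.99996012]
```

Radial and vertical strain are building up. I'll let go here, check the seating, and re-grip.

Call:
servo_tool --increments '[[[0,0,0,0,0,0,0],[0,0,0,0,0,0,0],[0,0,0,0,0,0,0],[0,0,-15,0,0,0,0],[0,0,-35,0,0,0,0],[0,0,-55,0,0,0,0],[0,0,-55,0,0,0,0]]]'

```text
time: 22.1
ee_pos: [0.5183, -0.3105, 0.1678]
tool_rot: [[0.901, 0.433, 0.008], [0.433, -0.901, -0.01], [0.003, 0.012, -1.0]]
wrist_force: [0.3, -0.1, -0.8]
width: 0.0472
```

```bash
python3 -c "
from h import *
M=model('wrist');s=r.state();print(s['time'],s['ee_pos'],s['wrist_force'],s['width'])
save('wrist','o_w',k=1.5);save('scene','o_s',(120,90,220,190),6)"
```

```text
22.1 [ 0.51833711 -0.31047584  0.16784544] [ 0.26255212 -0.11696285 -0.83175314] 0.047228888215771814
```

View pics/o_w.png

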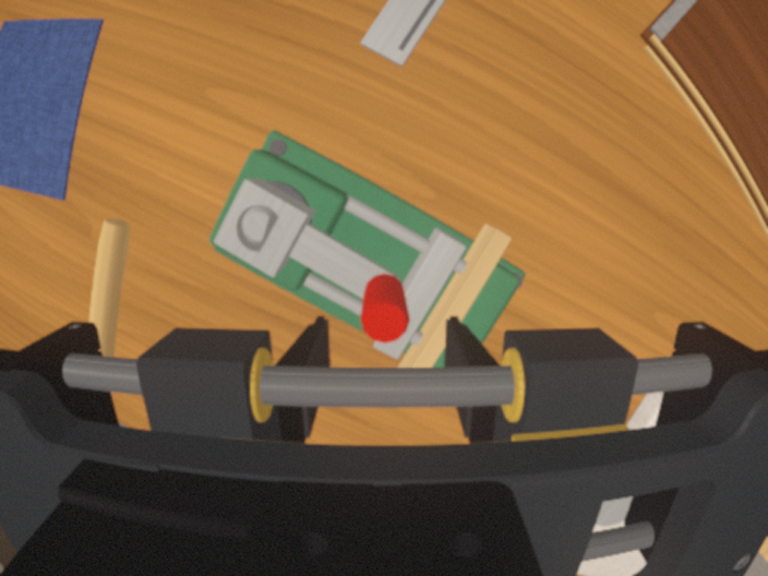

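View pics/o_s.png

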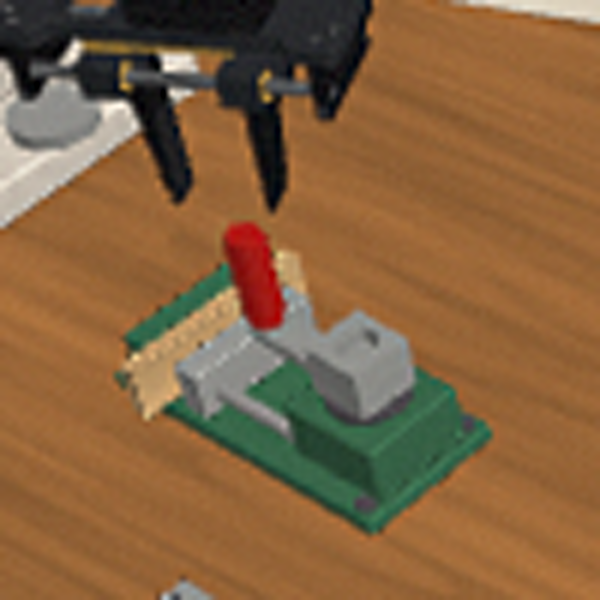

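```bash
python3 -c "
from h import *
M=model('wrist');f=lambda u,v,z:onplane('wrist',u/1.5-.17,v/1.5-.17,z,M)[:2]
c=np.array([f(*p,.088) for p in((257,180),(311,211),(277,276),(213,241))]);h=c.mean(0);k=f(386,322,.126);print(h,k,np.linalg.norm(k-h),np.degrees(np.arctan2(*(k-h)[::-1])),[np.linalg.norm(c[i]-c[i-1]) for i in range(4)])
go((.5176,-.3100,.105),-64.3)"
```

```text
[ 0.52519006 -0.23227938] [ 0.51732166 -0.30890817] 0.07703169707909722 -95.86269776660193 [np.float64(0.042272053330175974), np.float64(0.03396080632637384), np.float64(0.04035192211550045), np.float64(0.04147339986532658)]
[0.1, -0.3, 59.8] [0.5, -0.1, -0.0]
```

Call:
servo_tool --increments '[[[0,0.5,20,0.5,-0.1,0,0],[0,-0.5,40,0.5,-0.1,0,0],[0,-0.8,55,0.5,-0.1,0,0],[0,-0.8,58,0.5,-0.1,0,0],[0,-0.8,58,0.5,-0.1,0,-1],[0,-0.8,58,0.5,-0.1,0,-1],[0,-0.8,58,0.5,-0.1,0,-1],[0,-0.8,58,0.5,-0.1,0,-1]]]'

```text
time: 22.87
ee_pos: [0.5176, -0.3098, 0.1076]
tool_rot: [[0.901, 0.433, 0.001], [0.433, -0.901, -0.001], [0.0, 0.001, -1.0]]
wrist_force: [0.1, 0.5, 0.4]
width: 0.0264
```

Call:
servo_tool --increments '[[[0,0,0,0,0,0,-1],[0,0,0,0,0,0,-1]]]'

```text
time: 23.03
ee_pos: [0.5178, -0.31, 0.1082]
tool_rot: [[0.901, 0.433, 0.002], [0.433, -0.901, -0.002], [0.001, 0.002, -1.0]]
wrist_force: [-0.2, -1.0, -1.7]
width: 0.0233
```

```bash
python3 -c "
from h import *
arc(5,rad=.0805)
s=r.state();print(s['tool_rot'][:,2])"
```

```text
t 23.0333 ang -95.57586811661014 wound 121.27586811661014 rad 0.08077062536846137 z 0.1082098959876763 F [-0.2 -1.  -1.7] w 0.023322175564590368
[-5.7, -4.1, -0.0]
[-11.2, -8.5, -0.0]
[-16.2, -13.4, -0.0]
[-20.9, -18.7, -0.1]
[-25.0, -24.3, -0.1]
[-28.7, -30.3, -0.1]
[-31.8, -36.6, -0.1]
[-34.3, -43.2, -0.1]
[ 0.00152304 -0.00199133 -0.99999686]
```

Call:
servo_tool --increments '[[[-5.7,-4.1,0,0,0,0,-1],[-11.2,-8.5,0,0,0,0,-1],[-16.2,-13.4,0,0,0,0,-1],[-20.9,-18.7,0,0,0,0,-1],[-25,-24.3,0,0,0,0,-1],[-28.7,-30.3,0,0,0,0,-1],[-31.8,-36.6,0,0,0,0,-1],[-34.3,-43.2,0,0,0,0,-1]]]'

```text
time: 23.7
ee_pos: [0.4673, -0.2856, 0.1081]
tool_rot: [[0.901, 0.433, 0.001], [0.433, -0.901, -0.002], [0.0, 0.002, -1.0]]
wrist_force: [-1.8, -3.3, -0.7]
width: 0.024
```

```bash
python3 -c "
from h import *
arc(5,rad=.0802)
s=r.state();print(s['tool_rot'][:,2])"
```

```text
t 23.7 ang -136.169991275198 wound 161.86999127519798 rad 0.08084716293924955 z 0.10811180860030903 F [-1.8 -3.3 -0.7] w 0.02400232484275589
[-1.3, -6.9, -0.0]
[-2.6, -13.8, -0.0]
[-3.3, -20.8, -0.0]
[-3.3, -27.8, -0.1]
[-2.8, -34.8, -0.1]
[-1.7, -41.7, -0.1]
[0.1, -48.4, -0.1]
[2.4, -55.0, -0.1]
[ 0.00109308 -0.00202956 -0.99999734]
```

Call:
servo_tool --increments '[[[-1.3,-6.9,0,0,0,0,-1],[-2.6,-13.8,0,0,0,0,-1],[-3.3,-20.8,0,0,0,0,-1],[-3.3,-27.8,0,0,0,0,-1],[-2.8,-34.8,0,0,0,0,-1],[-1.9,-40,0,0,0,0,-1],[-1.9,-40,0,0,0,0,-1]]]'

```text
time: 24.28
ee_pos: [0.4515, -0.2556, 0.1101]
tool_rot: [[0.901, 0.435, 0.012], [0.435, -0.9, -0.014], [0.004, 0.018, -1.0]]
wrist_force: [2.6, -34.1, -1.8]
width: 0.0239
```

```bash
python3 -c "
from h import *
arc(1.5,6,rad=.0802)"
```

```text
t 24.2833 ang -160.66812025254544 wound 186.36812025254542 rad 0.07856576669103128 z 0.11005797850741764 F [  2.6 -34.1  -1.8] w 0.02389068012727133
[-1.4, -2.3, -0.0]
[-1.0, -4.3, -0.1]
[-0.7, -6.4, -0.1]
[-0.2, -8.5, -0.2]
[0.2, -10.5, -0.2]
[0.8, -12.5, -0.2]
```

There's a hard stop at about 186° of crank travel (34 N). I'll relax, release and look.

Call:
servo_tool --increments '[[[0,0,0,0,0,0,-1],[0,0,0,0,0,0,0],[0,0,0,0,0,0,0],[0,0,0,0,0,0,0],[0,0,0,0,0,0,0],[0,0,-15,0,0,0,0],[0,0,-40,0,0,0,0],[0,0,-65,0,0,0,0]]]'

```text
time: 24.95
ee_pos: [0.4502, -0.2538, 0.1753]
tool_rot: [[0.9, 0.435, 0.01], [0.435, -0.9, -0.012], [0.003, 0.015, -1.0]]
wrist_force: [0.7, 0.2, 0.1]
width: 0.0469
```

Call:
servo_tool --increments '[[[0,-35,-15,0,0,0,0],[0,-70,-20,0,0,0,0],[0,-100,-20,0,0,0,0],[0,-100,-20,0,0,0,0]]]'

```text
time: 25.28
ee_pos: [0.4035, -0.1592, 0.1941]
tool_rot: [[0.9, 0.437, 0.008], [0.437, -0.9, -0.011], [0.002, 0.013, -1.0]]
wrist_force: [0.9, -0.2, 0.2]
width: 0.0478
```

```bash
python3 -c "
from h import *
s=r.state();print(s['time'],s['ee_pos'],s['wrist_force'],s['width'])
save('wrist','p_w',k=1.5);save('scene','p_s',(120,90,220,190),6)"
```

```text
25.2833 [ 0.40350019 -0.15921433  0.19405884] [ 0.92817211 -0.16574745  0.24768198] 0.04779933332591651
```

View pics/p_w.png

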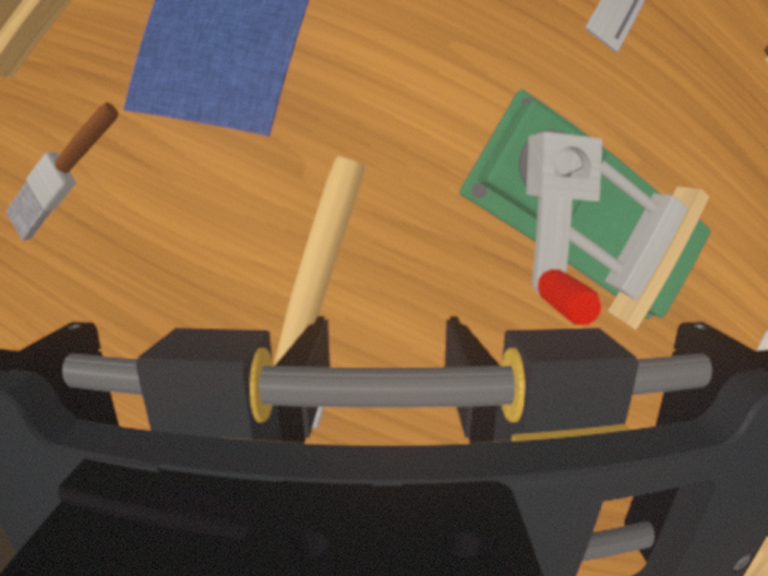

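View pics/p_s.png

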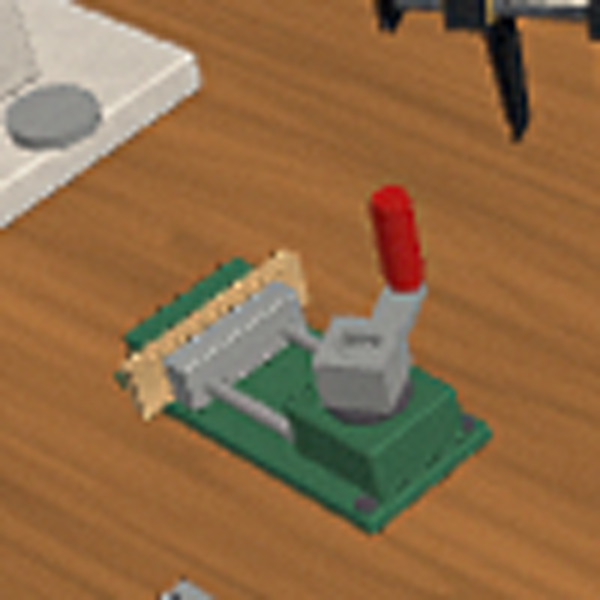

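The jaw appears shut against the strip. I'll confirm with the top camera and measurements.

```bash
python3 -c "
from h import *
M=model('wrist');f=lambda u,v,z:onplane('wrist',u/1.5-.17,v/1.5-.17,z,M)[:2]
k=f(584,306,.126);print('knob',k);C2=np.array([.5256,-.2296]);d=k-C2;print(np.linalg.norm(d),np.degrees(np.arctan2(*d[::-1])))
save('top','q_t',(335,160,445,240),7)
im=cv2.imread('pics/p_w_raw.png');cv2.imwrite('pics/q_w.png',cv2.resize(im[55:225,300:480],None,fx=3.4,fy=3.4,interpolation=cv2.INTER_CUBIC))"
```

```text
knob [ 0.45384169 -0.26422018]
0.07967315149811337 -154.24476613443022
```

View pics/q_t.png

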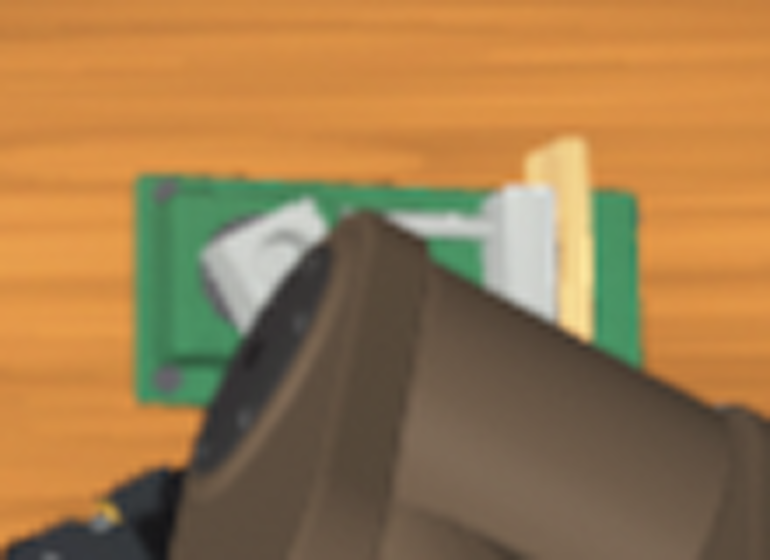

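View pics/q_w.png

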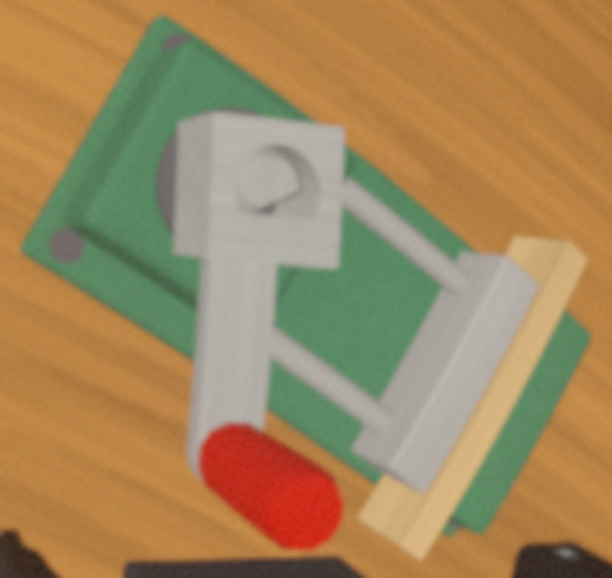

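Crank angle is about -154° (180° of travel), a bit less than I expected for the stop. I need a straight-down view of the jaw/strip gap.

```bash
python3 -c "
from h import *
go((.465,-.355,.2),-64.3)"
```

```text
[-31.1, 197.9, -2.9] [0.9, -0.2, 0.1]
```

Call:
servo_tool --increments '[[[-5,28,-3,0,0,0,0],[-10,56,-3,0.5,0,0,0],[-15,84,-3,0.9,-0.2,0,0],[-20,112,-3,0.9,-0.2,0,0],[-25,140,-3,0.9,-0.2,0,0],[-28,168,-3,0.9,-0.2,0,0],[-31,190,-3,0.9,-0.2,0,0],[-31,198,-3,0.9,-0.2,0,0]]]'

```text
time: 26.1
ee_pos: [0.4657, -0.3586, 0.1993]
tool_rot: [[0.901, 0.434, 0.001], [0.434, -0.901, -0.0], [0.0, 0.001, -1.0]]
wrist_force: [-0.2, 0.9, 0.1]
width: 0.0477
```

```bash
python3 -c "
from h import *
M=model('wrist');s=r.state();print(s['time'],s['ee_pos'],s['wrist_force'],s['width'],-M[1].T@M[2])
save('wrist','s_w',(150,0,410,200),3)"
```

```text
26.1 [ 0.46569451 -0.35861822  0.1992708 ] [-0.2266292   0.86653493  0.07881624] 0.04768870239748198 [ 0.52446558 -0.32907846  0.35589593]
```

View pics/s_w.png

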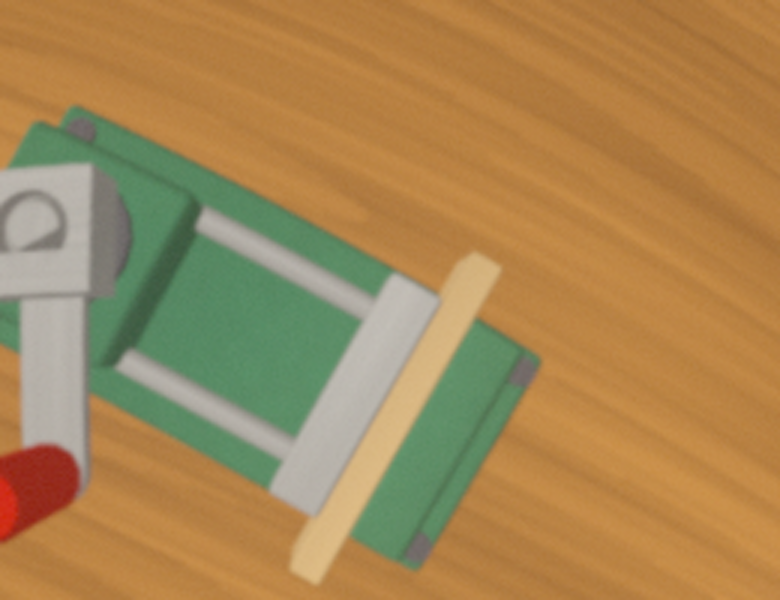

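The jaw is flush on the strip with no gap visible, seen from straight above. Last check: crank seat, tilt and gap.

```bash
python3 -c "
from h import *
M=model('wrist')
p=onplane('wrist',150+375/3,405/3,.046,M);print('contact',p)
im=cv2.imread('pics/s_w_raw.png')
cv2.imwrite('pics/t1.png',cv2.resize(im[80:180,235:325],None,fx=6,fy=6,interpolation=cv2.INTER_CUBIC))
save('scene','t_s')
a=np.radians(-154.3);X=np.array([np.cos(a),np.sin(a),0]);o=np.array([.5254,-.2292,.056])
sc=cv2.imread('pics/t_s_raw.png');sc=cv2.resize(sc[110:190,150:220],None,fx=8,fy=8,interpolation=cv2.INTER_CUBIC)
def dr(P,c):
  u,v=proj('scene',P);cv2.circle(sc,(int((u-150+.44)*8),int((v-110+.44)*8)),4,c,-1)
Y=np.array([-X[1],X[0],0]);Z=np.array([0,0,1.])
for i in(-1,1):
  for j in(-1,1):
    for z in(0,.032): dr(o+.02*i*X+.02*j*Y+z*Z,(0,255,255))
dr(o+.08*X+.07*Z,(255,0,255))
cv2.imwrite('pics/t2.png',sc)"
```

```text
contact [ 0.51697953 -0.35249387  0.046     ]
```

View pics/t1.png

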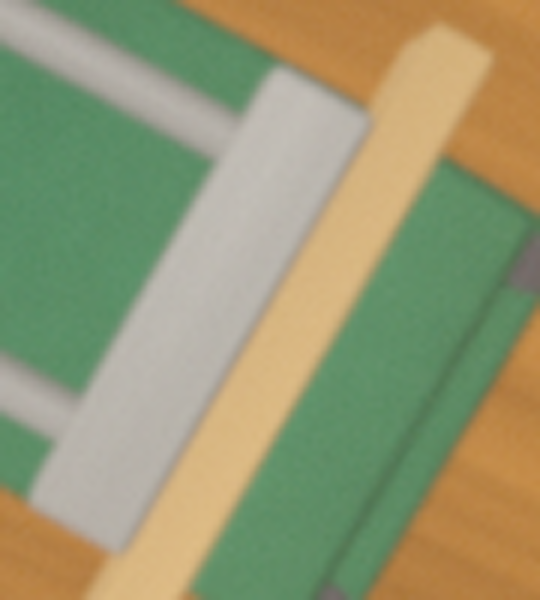

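View pics/t2.png

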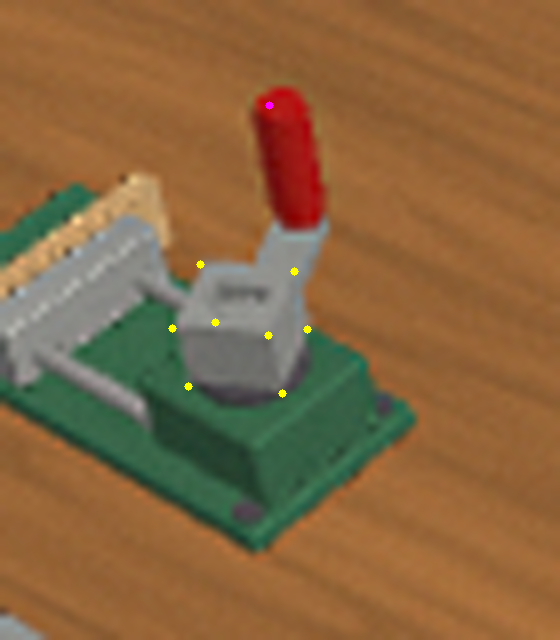

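```bash
python3 -c "
from h import *
im=cv2.imread('pics/s_w_raw.png')
cv2.imwrite('pics/u1.png',cv2.resize(im[45:105,135:200],None,fx=10,fy=10,interpolation=cv2.INTER_CUBIC))"
```

```text
(no output)
```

View pics/u1.png

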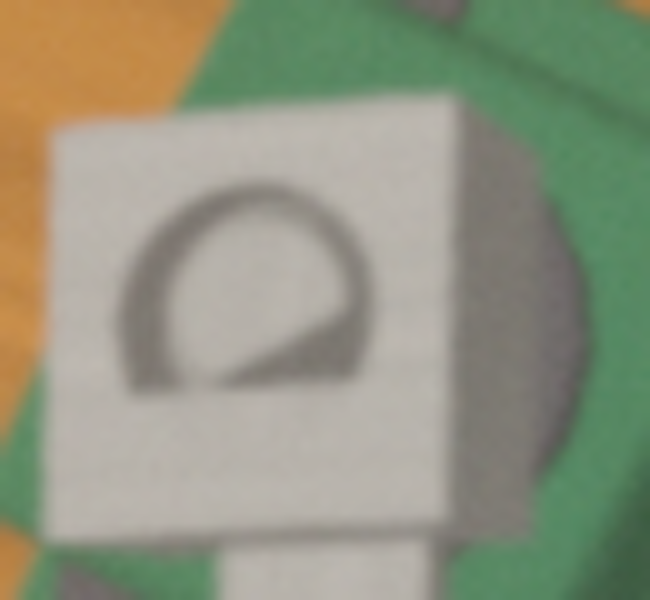

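```bash
python3 -c "
from h import *
M=model('wrist');f=lambda u,v,z:onplane('wrist',135+u/10-.45,45+v/10-.45,z,M)[:2]
a=lambda d:np.degrees(np.arctan2(d[1],d[0]))
for z in(.084,.08):
  d=f(220,380,z)-f(345,318,z);print('flat dir',a(d), a(np.array([-d[1],d[0]])))
d=f(350,378,.088)-f(135,392,.088);print('bore flat',a(d),a(np.array([d[1],-d[0]])))
c=[f(*p,.088) for p in((52,130),(458,97),(445,530),(45,545))];print('hub',np.mean(c,0));e=(c[2]+c[3]-c[0]-c[1]);print(a(e));e=c[1]+c[2]-c[0]-c[3];print(a(e))"
```

```text
flat dir 137.73812358463564 -132.26187641536436
flat dir 137.73812358463556 -132.26187641536447
bore flat -65.07069605423207 -155.07069605423206
hub [ 0.52183381 -0.22678018]
-155.25757856525246
-65.57181758926455
```

The readings aren't fully consistent: the crank is at -155° and the flat at about -132°, but the jaw looks shut. I'll nudge the knob clockwise once more to confirm the hard stop.

```bash
python3 -c "
from h import *
go((.4532,-.2638,.15),-64.3);go((.4532,-.2638,.109),-64.3)"
```

```text
[29.4, -88.5, 49.2] [-0.0, -0.0, 0.0]
[29.4, -88.5, 90.2] [-0.0, -0.0, 0.0]
```

Call:
servo_tool --increments '[[[8,-24,5,0,0,0,0.1],[17,-52,15,0,0,0,0.1],[26,-78,30,0,0,0,0.1],[29.4,-88.5,45,0,0,0,0.1],[29.4,-88.5,60,0,0,0,0.1],[29.4,-88.5,78,0,0,0,0.1],[29.4,-88.5,90,0,0,0,0.1],[29.4,-88.5,90,0,0,0,-1]]]'

```text
time: 26.87
ee_pos: [0.452, -0.262, 0.1074]
tool_rot: [[0.901, 0.435, -0.003], [0.435, -0.901, 0.003], [-0.002, -0.004, -1.0]]
wrist_force: [-0.4, 0.2, -1.0]
width: 0.0492
```

Call:
servo_tool --increments '[[[0,0,0,0,0,0,-1],[0,0,0,0,0,0,-1],[0,0,0,0,0,0,-1],[0,0,0,0,0,0,-1],[0,0,0,0,0,0,-1]]]'

```text
time: 27.28
ee_pos: [0.4523, -0.2623, 0.1081]
tool_rot: [[0.901, 0.435, -0.002], [0.435, -0.901, 0.002], [-0.001, -0.003, -1.0]]
wrist_force: [0.2, -1.2, 0.7]
width: 0.0234
```

```bash
python3 -c "
from h import *
arc(2,6,rad=.080)"
```

```text
t 27.2833 ang -155.9486105038396 wound 181.6486105038396 rad 0.08027214870531485 z 0.10805801599013382 F [ 0.2 -1.2  0.7] w 0.02339090962226583
[0.4, -2.8, 0.0]
[0.6, -5.6, 0.0]
[1.0, -8.3, 0.0]
[1.4, -11.1, 0.0]
[1.9, -13.8, 0.0]
[2.5, -16.6, 0.0]
```

Call:
servo_tool --increments '[[[0.2,-1.4,0,0,0,0,-1],[0.4,-2.8,0,0,0,0,-1],[0.5,-4.2,0,0,0,0,-1],[0.5,-4.2,0,0,0,0,-1]]]'

```text
time: 27.62
ee_pos: [0.4519, -0.2602, 0.1088]
tool_rot: [[0.9, 0.435, 0.001], [0.435, -0.9, -0.002], [0.0, 0.002, -1.0]]
wrist_force: [0.5, -11.6, -1.7]
width: 0.0235
```

```bash
python3 -c "
from h import *
arc(2,4,rad=.080)"
```

```text
t 27.6167 ang -157.42633542801133 wound 183.12633542801132 rad 0.07977352466016582 z 0.10877679655559361 F [  0.5 -11.6  -1.7] w 0.023529071250109092
[-0.0, -2.8, -0.0]
[0.3, -5.6, -0.0]
[0.7, -8.3, -0.0]
[1.2, -11.1, -0.0]
```

The nudge met a stiff reaction: 12 N within 2 mm, against about 1 N of drag. That confirms the stop. I'll release and retreat.

Call:
servo_tool --increments '[[[0,1,0,0,0,0,-1],[0,1.2,0,0,0,0,-1],[0,1.2,0,0,0,0,0],[0,1.2,0,0,0,0,0],[0,1.2,0,0,0,0,0],[0,1.2,0,0,0,0,0],[0,1.2,-15,0,0,0,0],[0,1.2,-40,0,0,0,0]]]'

```text
time: 28.28
ee_pos: [0.4516, -0.2605, 0.1475]
tool_rot: [[0.9, 0.435, -0.002], [0.435, -0.9, 0.001], [-0.002, -0.002, -1.0]]
wrist_force: [1.2, 0.2, 0.5]
width: 0.047
```

Call:
servo_tool --increments '[[[0,0,-30,0,0,0,0],[-15,0,-60,0,0,0,0],[-45,30,-80,0,0,0,0],[-60,60,-80,0,0,0,0],[-60,90,-80,0,0,0,0],[-60,110,-80,0,0,0,0],[-60,110,-80,0,0,0,0]]]'

```text
time: 28.87
ee_pos: [0.4463, -0.3886, 0.2272]
tool_rot: [[0.901, 0.433, -0.001], [0.433, -0.901, -0.0], [-0.001, -0.0, -1.0]]
wrist_force: [-0.6, 0.5, -0.3]
width: 0.0474
```

```bash
python3 -c "
from h import *
s=r.state();print(s['time'],s['ee_pos'],s['wrist_force'],s['width'])
save('wrist','v_w',k=1.5);save('scene','v_s',k=1.5)
sc=cv2.imread('pics/v_s_raw.png');cv2.imwrite('pics/v_c.png',cv2.resize(sc[110:190,140:220],None,fx=7,fy=7,interpolation=cv2.INTER_CUBIC))"
```

```text
28.8667 [ 0.44633711 -0.38860106  0.22719963] [-0.63759696  0.48217282 -0.33312973] 0.047364552650646374
```

View pics/v_w.png

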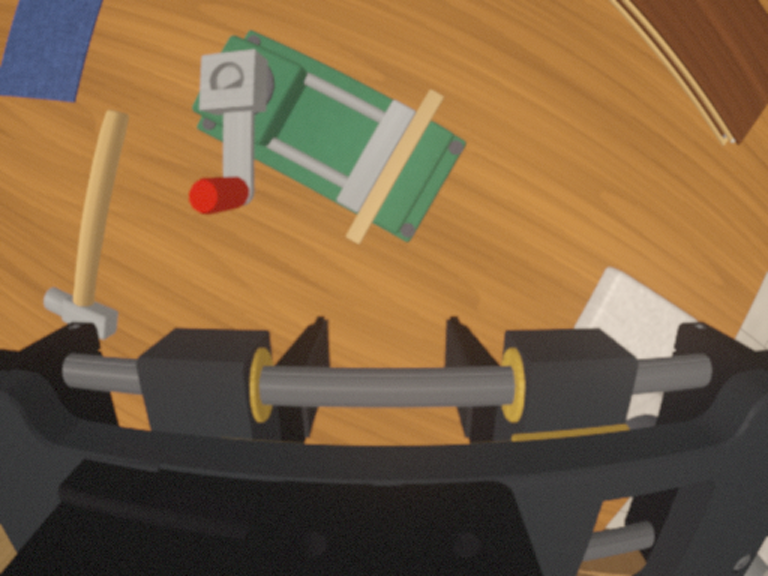

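View pics/v_c.png

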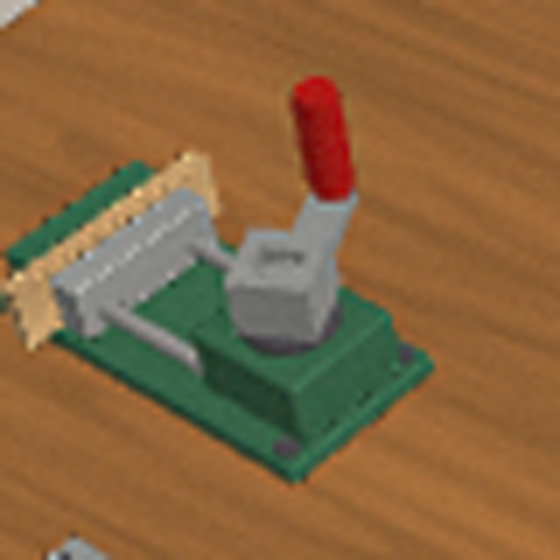

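View pics/v_s.png

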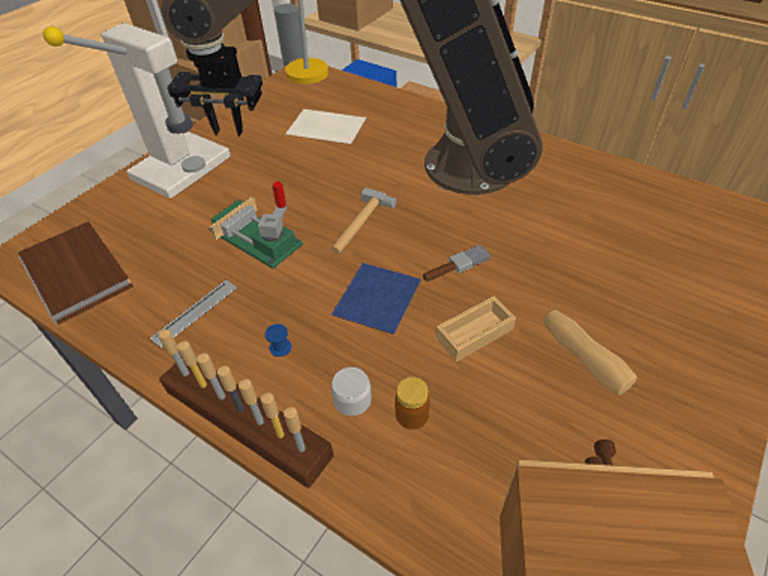

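The jaw is closed, the crank is seated upright, and the bystanders are at the same pixels as before. The gripper is clear with no force, so I'm handing in.

```bash
python3 -c "
from h import *
s=r.state();print(s['joint_velocities'].round(2));print(r.close_job())"
```

```text
[ 0.9  -1.03  1.55  0.03 -0.22  0.12]
the job is handed in; nothing more can be done
None
```

I carried out the whole job and handed it in at about 29 s. No verdict is reported, and I could not read the spindle angle directly.

I lifted the crank out of the tray by its knob, laid it flat on the mat and let go. I then centred and re-gripped it by the hub, and lowered it onto the spindle until it touched home at the expected height. I wound it clockwise by the knob, with one re-grip on the way, until it hit the stop.

**Last checks:**
- **Jaw:** seen from above, it is flush on the plywood strip with no visible gap.
- **Stop:** a second clockwise nudge met a stiff stop, 12 N within 2 mm, where ordinary drag is about 1 N.
- **Crank:** it looks upright and down on the collar.
- **Bench:** the other things look unmoved in the scene view, and the gripper is clear.

**What disagreed:**
- **Travel:** the crank turned about 182° (3.2 rad). The shaft's flat turned only about 158° (2.8 rad) by a rough picture reading, against 3.4 rad from fully open. The jaw moved about 30–33 mm, which matches its starting gap, so I think the spindle started partly wound.
- **Flat and crank:** that reading puts the flat about 23° behind the crank, more than the stated 0.2 rad (11°) of play. The visible edge was short, so I put this down to measurement error.
- **Hub position:** one off-axis wrist view put the hub about 4 mm from the spindle axis, which I took as camera error because the bore and shaft looked concentric.

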